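# Load the marking nest, run the carriage to the mark and clamp it

### The arm

A 6-joint arm with a two-finger parallel gripper is mounted at the origin on the work surface. World frame = base frame: x ahead of the robot, y to its left, z up, the work surface at z = 0. Lengths are in mm, angles in rad, forces in N, time in s.
With the tool pointing down it reaches from about 350 to 975 mm from the base axis. Payload 7.1 kg.
Tool frame: the origin (TCP) lies midway between the tips of the shut fingers; the grasp point (between the pads) lies 19 mm behind it; z points along the fingers, y is the line along which they close (so a half turn about z gives the same grasp; the last joint's range is limited). The gripper opens to 88 mm and grips with 3 to 60 N. Pads are 20 mm wide; open, the fingers measure 115 mm over their backs; the gripper's body (75 mm by 178 mm) begins 61 mm behind the grasp point.
Start: joints at [1.196, 0.423, 1.63, -0, 1.089, -0.019], TCP at [217.681, 585.85, 222.675] pointing down, gripper open.
Joint ranges: [-3, 3], [-0.9, 2.11], [0.09, 2.58], [-1.31, 4.45], [0.11, 2.69], [-2.54, 2.54]. Speed limits (rad/s): [2.39, 2.39, 3.01, 3.14, 3.14, 3.14].

### API

Orientations are given as a rotation vector (axis times angle).
In Python, from workcell import get_obs, get_image, camera_params, close_job gives the robot as it stands.
- The arm moves only by the shell command python3 -m creep 'ROWS' [OPENING]. ROWS is a JSON object of lists of equal length, an entry for each row: "delta_pos": the shift along the tool's x, y, z in m, a list of three; "twist": the turn, a rotation vector about the tool's x, y, z in degrees, a list of three. A call has 1 to 20 rows; each row shifts and turns the commanded pose from where the row before left it, along the tool's axes as they then stand; what a row does not reach is not made up. A row lasts 1/12 s, in which the tool goes at most 41.7 mm and 7.16 degrees, less where a joint would pass 70% of its speed; a pose out of reach is approached as far as the arm can. A call with a gripper value outside its range is refused whole. OPENING is the opening, from 0 (shut) to 1 (fully open), set as the call begins (- or left out, the last holds). The fingers move at their own pace and stop on an object; the grip force is fixed at half the most. Time passes only in rows, so rows that do not move let the fingers close. It gives the time, the measured TCP pose, the force, the opening and the grip force at its end, in the units of the state.
- get_obs(): the state, without advancing time (a new reading comes with each control period).
- get_image(name): name is "scene" or "top"; returns (picture, depth): 384x512x3 uint8, red, green, blue; 384x512 float32, mm along the optical axis (not along the pixel's ray), 0 where there is no reading.
- camera_params(name): a dict with "camera_matrix" (3x3 intrinsics, pixels), "extrinsics" (4x4, takes a point from camera to world coordinates). Camera axes: x right, y down, z forward; pixel columns grow to the right and rows downward; lengths in mm; the calibration is good to about 2 mm. A picture is of the moment at which its call begins. camera_params takes no time and is no camera call.
- close_job(): hands the job in; it is judged then, once.
The state is a dict: "t": time; "qpos": joint angles; "qvel": joint speeds; "joint_torque": joint torques, N m; "ee_pos": TCP position; "orientation": TCP orientation; "ft_force": force on the tool from outside, world axes, zero at the start; "moment": the same for the moment, N m; "width": finger opening in mm; "grasp_force": force on a finger pad.
Only numpy, scipy, OpenCV 4.12 (cv2) and the standard library are available. Lean on these libraries where they do the work, as an engineer would, in place of code of your own. Each camera call takes 0.05 s, during which the arm holds its last target. There are 200 camera calls.

### The job

Load the parts from the cardboard tray into the nest of the marking station while its carriage is still clamped clear of the head, each standing upright and fully home in a pocket of its own shape and size. Then release the clamp lever, slide the loaded carriage along its rail under the marking head until its pointer stands on the brass tab's line, and clamp it there firmly again. Leave the tape roll and the two cans where they are.

Things in the scene. Friction and masses are not known exactly. Their poses are not given: they have to be found in the camera images.
- station: Dot-peen marking station, fixed: grey base plate 200 (x) by 625 mm (y), steel rail along its y axis; at its -y end a 45 mm square column, 0.4 m tall, holds the white marking head (110 x 70 x 130 mm, underside 150 mm, stylus tip 112 mm above the bench) centred at x 0, y -160 mm. Origin on the bench under the rail; +y runs along the rail away from the head; turned a few degrees.
- carriage (a joint): Travel of the carriage along the rail towards the marking head (station -y), in m. Starts at 0 to 0.07; pointer on the mark at 0.26; end stops -0.008 and 0.285. Unclamped it slides with about 6 N of friction and stays where left; clamped it holds against more than 25 N.
- clamp (a joint): Clamp lever angle, rad. 0 to 0.12 = clamped (lever along the rail, pointing to station +y; stop at -0.03). Grows as its knob swings towards the robot, anticlockwise from above; free above 0.25; fully open 1.5 (lever points to station -x). Needs about 3 N at the knob and 4 to 6 N to tighten over the last 0.2 rad; stays where left.
- clamp_knob (a point): Top centre of the round black upright knob at the clamp lever's end: knob 18 mm diameter, 34 mm tall, standing above a 12 mm wide lever bar; top 103 mm above the bench. Axes turn with the lever.
- clamp_pivot (a point): Top of the clamp lever's pivot, on its vertical axis, 70 mm from the knob's axis; rides on the carriage.
- carriage_knob (a point): Top centre of the fixed upright black handle post on the carriage's tail, the thing to push or pull it by: about 22 mm diameter, 60 mm tall, top 108 mm above the bench. 142 mm to +y and 35 mm to +x of the nest's centre.
- pointer (a point): Tip of the small black pointer on the far (+x) edge of the carriage; moves with the carriage. Axes as the station's.
- mark (a point): The black line on the small brass index tab of the scale strip along the station's far (+x) edge, where the pointer has to stand. Axes as the station's: y along the rail.
- tray: Shallow open cardboard tray, fixed, 290 x 210 mm outside, 20 mm tall, 4 mm walls and 4 mm floor, in which the parts to be marked stand. Origin under its centre.
- big1: A large steel bush, an upright cylinder 44 mm in diameter, 38 mm tall, with a 28 mm bore in its top. Origin: centre of its underside, z up. Stands in the tray at the start; may be absent.
- big2: A large steel bush, an upright cylinder 44 mm in diameter, 38 mm tall, with a 28 mm bore in its top. Origin: centre of its underside, z up. Stands in the tray at the start; may be absent.
- small1: A small steel bush, an upright cylinder 30 mm in diameter, 38 mm tall, with an 18 mm bore in its top. Origin: centre of its underside, z up. Stands in the tray at the start; may be absent.
- small2: A small steel bush, an upright cylinder 30 mm in diameter, 38 mm tall, with an 18 mm bore in its top. Origin: centre of its underside, z up. Stands in the tray at the start; may be absent.
- block1: A dark cast-iron bearing block: foot 32 mm (x) by 50 mm (y), 16 mm tall, with a round housing of 34 mm diameter across it (axis along x, 32 mm long), 40 mm tall in all; grip it across x, its 32 mm flat faces. Origin: centre of its underside, z up. Stands in the tray at the start; may be absent.
- block2: A dark cast-iron bearing block: foot 32 mm (x) by 50 mm (y), 16 mm tall, with a round housing of 34 mm diameter across it (axis along x, 32 mm long), 40 mm tall in all; grip it across x, its 32 mm flat faces. Origin: centre of its underside, z up. Stands in the tray at the start; may be absent.
- pocket_big1 (a point): Centre of the floor of a round pocket for a large bush, 48 mm diameter (2 mm play all round), 10 mm deep, in the aluminium nest plate on the carriage, whose top is 62 mm above the bench; robot-side row, head end. Pockets lie 72 mm (x) and 62 mm (y) apart. Moves with the carriage; axes as the station's. Takes either part of its kind.
- pocket_big2 (a point): Centre of the floor of a round pocket for a large bush, 48 mm diameter (2 mm play all round), 10 mm deep, in the aluminium nest plate on the carriage, whose top is 62 mm above the bench; far row, tail end. Pockets lie 72 mm (x) and 62 mm (y) apart. Moves with the carriage; axes as the station's. Takes either part of its kind.
- pocket_small1 (a point): Centre of the floor of a round pocket for a small bush, 34 mm diameter (2 mm play all round), 10 mm deep, in the aluminium nest plate on the carriage, whose top is 62 mm above the bench; robot-side row, tail end. Pockets lie 72 mm (x) and 62 mm (y) apart. Moves with the carriage; axes as the station's. Takes either part of its kind.
- pocket_small2 (a point): Centre of the floor of a round pocket for a small bush, 34 mm diameter (2 mm play all round), 10 mm deep, in the aluminium nest plate on the carriage, whose top is 62 mm above the bench; far row, head end. Pockets lie 72 mm (x) and 62 mm (y) apart. Moves with the carriage; axes as the station's. Takes either part of its kind.
- pocket_block1 (a point): Centre of the floor of a rectangular pocket for a bearing block, 36 mm (station x) by 54 mm (station y) (2 mm play all round), 10 mm deep, in the aluminium nest plate on the carriage, whose top is 62 mm above the bench; robot-side row, middle. Pockets lie 72 mm (x) and 62 mm (y) apart. Moves with the carriage; axes as the station's. Takes either part of its kind.
- pocket_block2 (a point): Centre of the floor of a rectangular pocket for a bearing block, 36 mm (station x) by 54 mm (station y) (2 mm play all round), 10 mm deep, in the aluminium nest plate on the carriage, whose top is 62 mm above the bench; far row, middle. Pockets lie 72 mm (x) and 62 mm (y) apart. Moves with the carriage; axes as the station's. Takes either part of its kind.
- tape_roll: Bystander: roll of brown tape lying flat on the bench, 90 mm diameter, 48 mm tall. Origin under its centre.
- spray_can: Bystander: white spray can, 52 mm diameter, 170 mm tall, standing robot-side of the marking head. Origin under its centre.
- drinks_can: Bystander: plain drinks can, 66 mm diameter, 115 mm tall, standing beyond the tray. Origin under its centre.

How it is judged (in metres and radians):
On the way, in this order (a step that is already met when the one before it is completed fails the run):
1. every part present sits fully home in a pocket of its own kind, the clamp lever still clamped (((horizontal distance between big1 and pocket_big1 below 0.005 m and z of big1 in the frame of pocket_big1 between -0.003 and 0.003 m) or (horizontal distance between big1 and pocket_big2 below 0.005 m and z of big1 in the frame of pocket_big2 between -0.003 and 0.003 m)) and angle between each of big1, big2, small1, small2, block1, block2's own z axis and vertical below 0.1 rad and ((horizontal distance between big2 and pocket_big1 below 0.005 m and z of big2 in the frame of pocket_big1 between -0.003 and 0.003 m) or (horizontal distance between big2 and pocket_big2 below 0.005 m and z of big2 in the frame of pocket_big2 between -0.003 and 0.003 m)) and ((horizontal distance between small1 and pocket_small1 below 0.005 m and z of small1 in the frame of pocket_small1 between -0.003 and 0.003 m) or (horizontal distance between small1 and pocket_small2 below 0.005 m and z of small1 in the frame of pocket_small2 between -0.003 and 0.003 m)) and ((horizontal distance between small2 and pocket_small1 below 0.005 m and z of small2 in the frame of pocket_small1 between -0.003 and 0.003 m) or (horizontal distance between small2 and pocket_small2 below 0.005 m and z of small2 in the frame of pocket_small2 between -0.003 and 0.003 m)) and ((horizontal distance between block1 and pocket_block1 below 0.005 m and z of block1 in the frame of pocket_block1 between -0.003 and 0.003 m) or (horizontal distance between block1 and pocket_block2 below 0.005 m and z of block1 in the frame of pocket_block2 between -0.003 and 0.003 m)) and ((horizontal distance between block2 and pocket_block1 below 0.005 m and z of block2 in the frame of pocket_block1 between -0.003 and 0.003 m) or (horizontal distance between block2 and pocket_block2 below 0.005 m and z of block2 in the frame of pocket_block2 between -0.003 and 0.003 m)) and value of joint clamp below 0.12 rad), for 0.2 s.
2. the clamp lever is swung open (above 0.5 rad) (value of joint clamp above 0.5 rad), for 0.1 s.
3. the carriage stands with its pointer within 4 mm of the mark, the clamp still open (y of pointer in the frame of mark between -0.004 and 0.004 m and value of joint clamp above 0.3 rad), for 0.2 s.
At the end, for the whole second after the job is handed in: Every part present is upright (within 0.1 rad) in a pocket of its own kind, its underside within 3 mm of the pocket floor and within 5 mm of the pocket's centre, at rest; the carriage's pointer is within 4 mm of the mark along the rail; the clamp lever is below 0.12 rad (clamped) (all of step 1 and linear speed of each of big1, big2, small1, small2, block1, block2 below 0.02 m/s and y of pointer in the frame of mark between -0.004 and 0.004 m and velocity of joint carriage below 0.005 m/s); the robot touches nothing.
It fails at once if the tape roll is moved more than 3 cm (distance of tape_roll from where it was at the start of the episode above 0.03 m).
It fails at once if the spray can is moved more than 3 cm (distance of spray_can from where it was at the start of the episode above 0.03 m).
It fails at once if the drinks can is moved more than 3 cm (distance of drinks_can from where it was at the start of the episode above 0.03 m).
Of big1, small1, block1, big2, small2, block2 only 3 to 5 are there at a start; the rules pass over those that are not, and their reading is None.
At some moment in a run one of big1, small1, block1, big2, small2, block2 may be knocked a few centimetres aside while the robot is not near it.
Once in a run the grip may slacken for a moment while it holds something.
It also fails if it takes over 208 s, if anything falls off the work surface, if the arm or the gripper's body presses on something with over 40 N, if the wrist force passes 120 N, or if a joint passes its speed limit or range.

## Working session

There is one attempt and no reset: what is moved stays moved. The work goes in short steps, Python scripts to look and compute and a shell command to move; the robot and the scene stay as the last step left them, time stands still between calls to the robot, and variables do not carry over. Pictures are saved under pics/ and viewed, at most 14 in all, crops included, and the job is handed in when it is done.

```bash
ls; mkdir -p pics; cat > h.py <<'E'
import numpy as np, cv2
from workcell import get_obs, get_image, camera_params
from scipy.spatial.transform import Rotation as R
def cloud(name):
    im,d=get_image(name); p=camera_params(name); K=np.array(p['camera_matrix']);E=np.array(p['extrinsics'])
    v,u=np.mgrid[:d.shape[0],:d.shape[1]]
    P=np.stack([(u-K[0,2])/K[0,0]*d,(v-K[1,2])/K[1,1]*d,d],-1)
    W=P@E[:3,:3].T+E[:3,3]; W[d==0]=np.nan
    return im,W
def save(im,f,s=1.5): cv2.imwrite(f,cv2.resize(im[...,::-1],None,fx=s,fy=s,interpolation=cv2.INTER_CUBIC))
E
python3 - <<'E'
from h import *
for n in ['top','scene']:
    im,W=cloud(n); save(im,f'pics/{n}0.png'); np.savez(f'{n}0.npz',im=im,W=W)
    p=camera_params(n);print(np.round(p['camera_matrix']),np.round(p['extrinsics'],3))
o=get_obs();print(o)
E
```

```text
pics
[[404.   0. 253.]
 [  0. 404. 188.]
 [  0.   0.   1.]] [[-1.900000e-02 -9.820000e-01  1.860000e-01  3.678840e+02]
 [-1.000000e+00  1.700000e-02 -1.500000e-02  3.833700e+01]
 [ 1.100000e-02 -1.860000e-01 -9.820000e-01  1.134607e+03]
 [ 0.000000e+00  0.000000e+00  0.000000e+00  1.000000e+00]]
[[454.   0. 246.]
 [  0. 454. 193.]
 [  0.   0.   1.]] [[-4.160000e-01  5.200000e-01 -7.460000e-01  1.483511e+03]
 [ 9.090000e-01  2.220000e-01 -3.530000e-01  4.482990e+02]
 [-1.800000e-02 -8.250000e-01 -5.650000e-01  7.834290e+02]
 [ 0.000000e+00  0.000000e+00  0.000000e+00  1.000000e+00]]
{'t': 0.1, 'qpos': array([ 1.19595966e+00,  4.23746460e-01,  1.63061980e+00, -1.51132632e-05,
        1.08856727e+00, -1.89788270e-02]), 'qvel': array([ 0.00120524, -0.00316035,  0.00024634, -0.00160536, -0.00046013,
       -0.0004191 ]), 'joint_torque': array([ 1.27166699e-03, -5.45617640e+01, -2.74325502e+01,  6.46108529e-02,
        1.88563275e-02, -6.68428726e-06]), 'ee_pos': array([217.53139688, 585.39049963, 221.98818543]), 'orientation': array([-5.55980349e-01, -3.09175035e+00,  2.06950301e-03]), 'ft_force': array([-0.06796627, -0.1696887 , -0.88590205]), 'moment': array([-0.03608411,  0.04350621, -0.05145118]), 'grasp_force': 0.0, 'width': 88.21989615872765}
```

View pics/top0.png

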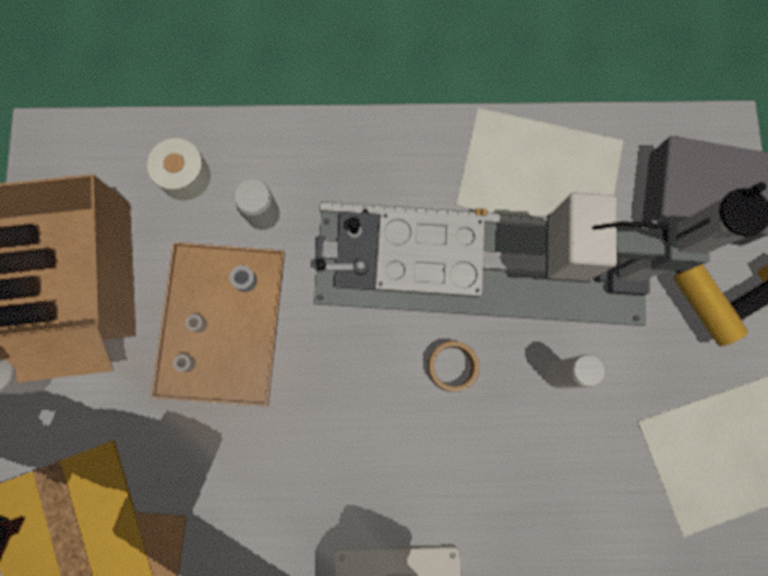

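View pics/scene0.png

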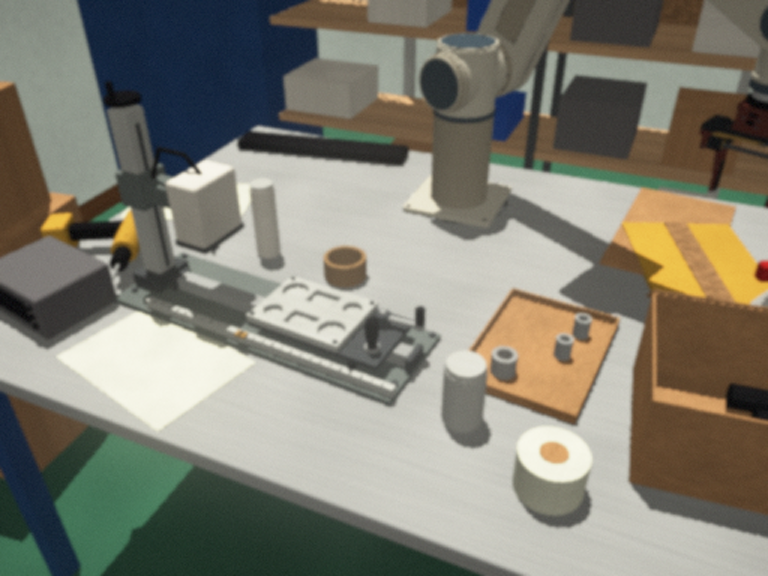

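The top view shows a large bush at (241,277) and small bushes at (195,322) and (182,362) in the tray, with no blocks. The nest spans (380-485, 215-295), the clamp knob is at (319,265), the handle post at (353,225) and the brass tab at (481,212). The scene view agrees.

```bash
python3 - <<'E'
from h import *
for n in ['top','scene']:
    f=np.load(f'{n}0.npz');W=f['W'];im=f['im'];P=W.reshape(-1,3)
    z=P[:,2]
    bench=P[(np.abs(z)<12)&(P[:,0]>350)&(P[:,0]<450)&(abs(P[:,1])<300)];print(n,'bench z',np.median(bench[:,2]))
    # bushes
    m=((W[...,2]>30)&(W[...,2]<50)&(W[...,0]>250)&(W[...,0]<700)&(W[...,1]>180)&(W[...,1]<480)).astype(np.uint8)
    c,l,s,ce=cv2.connectedComponentsWithStats(m)
    for i in range(1,c):
        if s[i,4]>25:
            q=W[l==i];q2=q[q[:,2]>np.percentile(q[:,2],90)-6]
            (a,r)=cv2.minEnclosingCircle(q2[:,:2].astype(np.float32))[0:2]
            print('obj',s[i],q2.mean(0).round(1),'circ',np.round(a,1),round(r,1))
    # nest plate
    m=((W[...,2]>57)&(W[...,2]<67)&(W[...,0]>450)&(W[...,0]<720)&(abs(W[...,1])<200)).astype(np.uint8)
    c,l,s,ce=cv2.connectedComponentsWithStats(m);i=1+np.argmax(s[1:,4]);q=W[l==i]
    print('nest',s[i],np.median(q[:,2]),cv2.minAreaRect(q[:,:2].astype(np.float32)))
    # tall things
    m=((W[...,2]>75)&(W[...,2]<125)&(W[...,0]>400)&(W[...,0]<750)&(W[...,1]<300)&(W[...,1]>-100)).astype(np.uint8)
    c,l,s,ce=cv2.connectedComponentsWithStats(m)
    for i in range(1,c):
        if s[i,4]>8:
            q=W[l==i];t=q[q[:,2]>np.percentile(q[:,2],95)-6];print('tall',s[i],t.mean(0).round(1),len(t))
f=np.load('top0.npz')
im=f['im'];c=im[125:215,205:345];cv2.imwrite('pics/c1.png',cv2.resize(c[...,::-1],None,fx=5.7,fy=5.7,interpolation=cv2.INTER_CUBIC))
E
```

```text
top bench z 0.11754770655556968
obj [165 145  17   6  35] [692.3 239.9  45.4] circ [696.7 243.5] 19.5
obj [153 177  17  16 149] [590.8 276.5  42.8] circ [591. 276.] 22.2
obj [124 209  12  11  83] [509.  360.2  41.7] circ [508.9 360.3] 15.4
obj [116 236  12  11  87] [436.7 378.5  42. ] circ [436.1 378.1] 15.1
nest [ 251  140   72   57 2382] 61.691518127793415 ((626.4714965820312, -70.59567260742188), (190.49745178222656, 145.9175262451172), 85.3956298828125)
tall [157 119  26  27 544] [721.3 245.3 115.4] 383
tall [232 144   8  11  74] [672.3  67.9 108.9] 45
tall [210 172   8   8  48] [601.3 126.1 102.4] 31
tall [239 174   4   5  11] [600.9  56.3  77.4] 11
scene bench z 0.8333754386807186
obj [383 209  12  10  95] [436.1 378.4  41.4] circ [435.5 377.7] 16.8
obj [371 222  12  11 105] [508.1 359.   41.7] circ [507.5 359.2] 16.8
obj [328 230  18  16 195] [590.6 276.2  41.4] circ [589.6 276.2] 22.3
nest [ 165  184   87   48 1711] 62.02294994275451 ((624.7321166992188, -71.31830596923828), (193.8075408935547, 150.2178192138672), 85.79911804199219)
tall [277 204   7  12  78] [603.3 127.1 101.1] 34
tall [253 206   5   3  10] [601.   56.4  77.1] 10
tall [244 211   9  16 124] [673.9  68.9 108.9] 37
tall [296 234  30  31 671] [721.9 246.  115. ] 387
```

View pics/c1.png

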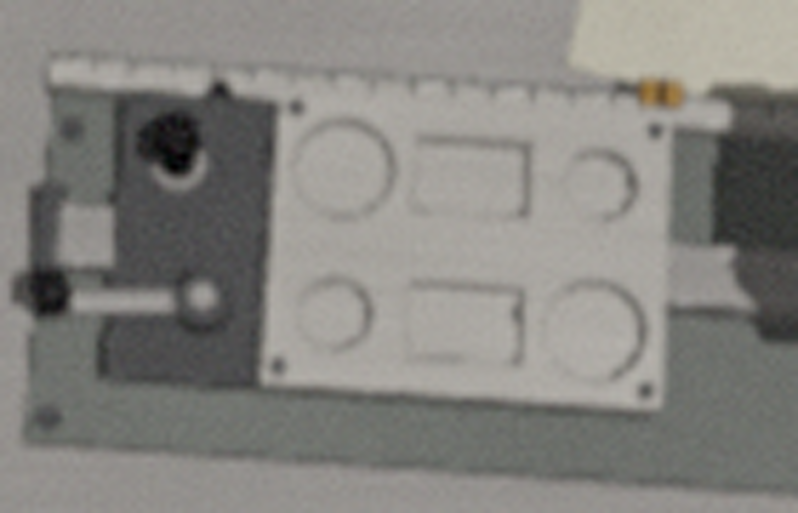

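```bash
cat >> h.py <<'E'
def ray(name,u,v,z):
    p=camera_params(name);K=np.array(p['camera_matrix']);E=np.array(p['extrinsics'])
    d=E[:3,:3]@np.array([(u-K[0,2])/K[0,0],(v-K[1,2])/K[1,1],1.]);o=E[:3,3]
    return (o+d*(z-o[2])/d[2])
def fit(A,B): # B = Rot A + t
    a=A-A.mean(0);b=B-B.mean(0)
    th=np.arctan2((a[:,0]*b[:,1]-a[:,1]*b[:,0]).sum(),(a*b).sum())
    Rm=np.array([[np.cos(th),-np.sin(th)],[np.sin(th),np.cos(th)]]);t=B.mean(0)-Rm@A.mean(0)
    return th,Rm,t,B-(A@Rm.T+t)
E
python3 - <<'E'
from h import *
pix={'big2':(345,169),'small2':(603,185),'small1':(335,313),'big1':(597,331),'block2':(470,176),'block1':(465,323)}
nom={'big1':(-36,-62),'block1':(-36,0),'small1':(-36,62),'small2':(36,-62),'block2':(36,0),'big2':(36,62)}
g=lambda c:((c[0]+.5)/5.7-.5+205,(c[1]+.5)/5.7-.5+125)
A=np.array([nom[k] for k in pix],float);B=np.array([ray('top',*g(pix[k]),62)[:2] for k in pix])
th,Rm,t,r=fit(A,B);print('yaw',np.degrees(th),'c',t,'\nres',r.round(1))
# screws
sc=np.array([ray('top',*g(c),62)[:2] for c in [(296,106),(655,131),(277,366),(645,390)]]);print('screw centre',sc.mean(0))
# depth based: floors
for n in ['top','scene']:
    f=np.load(n+'0.npz');W=f['W'];L=(W[...,:2]-t)@Rm
    for k,(x,y) in nom.items():
        m=(abs(L[...,0]-x)<30)&(abs(L[...,1]-y)<29)&(W[...,2]<57)&(W[...,2]>48)
        print(n,k,m.sum(),(L[m].mean(0)-[x,y]).round(1))
for k in ['big1','small1','small2','big2']:print(k,(Rm@nom[k]+t).round(1))
print('post pred',Rm@[35,142]+t, 'pointer',ray('top',*g((221,90)),62), 'mark',ray('top',*g((661,94)),58))
print('post,knob top local',(np.array([[672.3,67.9],[673.9,68.9],[601.3,126.1],[603.3,127.1],[600.9,56.3]])-t)@Rm)
pt=ray('top',*g((221,90)),62)[:2];mk=ray('top',*g((661,94)),60)[:2];print('pm local',(np.array([pt,mk])-t)@Rm)
E
```

```text
yaw -4.74606788790515 c [624.23368131 -70.38642288] 
res [[-0.4 -0.3]
 [-0.1 -0.8]
 [ 0.6  0.2]
 [-0.  -0.7]
 [ 0.2  1.3]
 [-0.2  0.3]]
screw centre [625.32872068 -70.0051824 ]
top big1 229 [ 3.3 -1. ]
top block1 236 [ 3.3 -0.6]
top small1 113 [ 3.1 -0.2]
top small2 103 [ 3.6 -1.4]
top block2 227 [ 3.4 -0.6]
top big2 213 [ 3.5 -0. ]
scene big1 104 [-6.5 -6.2]
scene block1 115 [-7.  -4.3]
scene small1 56 [-6.4 -5.9]
scene small2 55 [-6.7 -6.4]
scene block2 135 [-6.5 -5.8]
scene big2 137 [-6.  -5.2]
big1 [ 583.2 -129.2]
small1 [593.5  -5.6]
small2 [ 655.  -135.2]
big2 [665.2 -11.6]
post pred [670.86272641  68.23079161] pointer [705.33863247  47.20010427  62.        ] mark [ 701.21535193 -167.01108117   58.        ]
post,knob top local [[ 36.45971508 141.78926236]
 [ 37.97148915 142.91821725]
 [-39.11229614 193.91517838]
 [-37.20189359 195.07722919]
 [-33.73568555 124.32141387]]
pm local [[ 71.09776966 123.89395311]
 [ 84.06375643 -89.59497078]]
```

```bash
cat > go.py <<'E'
import sys
from h import *
# usage: go.py x y z [yaw_of_tool_y_deg] ; prints tool-frame delta in mm
o=get_obs();M=R.from_rotvec(o['orientation']).as_matrix()
d=np.array([float(a) for a in sys.argv[1:4]])-o['ee_pos']
print('t',round(o['t'],1),'p',o['ee_pos'].round(1),'yawY',np.degrees(np.arctan2(M[1,1],M[0,1])).round(2),'tilt',M[:,2].round(4),'F',o['ft_force'].round(1),'w',round(o['width'],1),'g',round(o['grasp_force'],1))
print('world d',d.round(1),'tool d',(M.T@d).round(1))
E
python3 go.py 590.7 276.4 150;python3 -m creep '{"delta_pos":[[0,0,0]],"twist":[[0,0,0]]}' 0.85
```

```text
t 0.1 p [217.5 585.4 222. ] yawY 69.61 tilt [-5.0e-04 -1.3e-03 -1.0e+00] F [-0.1 -0.2 -0.9] w 88.2 g 0.0
world d [ 373.2 -309.   -72. ] tool d [-457.4 -159.5   72.2]
t: 0.18
ee_pos: [217.5, 585.5, 222.2]
orientation: [-0.556, -3.092, 0.002]
ft_force: [0.1, -0.7, -0.4]
width: 84.3
grasp_force: 0.0
```

```bash
python3 -m creep '{"delta_pos":[[-0.0305,-0.0106,0.0048],[-0.0305,-0.0106,0.0048],[-0.0305,-0.0106,0.0048],[-0.0305,-0.0106,0.0048],[-0.0305,-0.0106,0.0048],[-0.0305,-0.0106,0.0048],[-0.0305,-0.0106,0.0048],[-0.0305,-0.0106,0.0048],[-0.0305,-0.0106,0.0048],[-0.0305,-0.0106,0.0048],[-0.0305,-0.0106,0.0048],[-0.0305,-0.0106,0.0048],[-0.0305,-0.0106,0.0048],[-0.0305,-0.0106,0.0048],[-0.0305,-0.0106,0.0048],[0,0,0],[0,0,0]],"twist":[[0,0,0],[0,0,0],[0,0,0],[0,0,0],[0,0,0],[0,0,0],[0,0,0],[0,0,0],[0,0,0],[0,0,0],[0,0,0],[0,0,0],[0,0,0],[0,0,0],[0,0,0],[0,0,0],[0,0,0]]}' 0.8 >/dev/null; python3 go.py 590.7 276.4 18; python3 - <<'E'
from h import *
for n in ['top','scene']:
    im,W=cloud(n); save(im,f'pics/{n}1.png')
    np.savez(n+'1.npz',im=im,W=W)
    m=((W[...,2]>33)&(W[...,2]<50)&(W[...,0]>250)&(W[...,0]<680)&(W[...,1]>180)&(W[...,1]<480)).astype(np.uint8)
    c,l,s,ce=cv2.connectedComponentsWithStats(m)
    for i in range(1,c):
        if s[i,4]>25: q=W[l==i];print('obj',s[i],q.mean(0).round(1))
E
```

```text
t 1.6 p [591.8 276.1 150. ] yawY 69.45 tilt [-1.e-03 -3.e-04 -1.e+00] F [-0.1  1.4  0.1] w 70.5 g 0.0
world d [  -1.1    0.3 -132. ] tool d [  1.1   0.  132. ]
obj [383 209  12   9  80] [437.  377.9  39.6]
obj [371 222  12  10  92] [508.7 359.1  39.8]
obj [328 230  18  15 176] [591.4 276.2  39.8]
```

View pics/scene1.png

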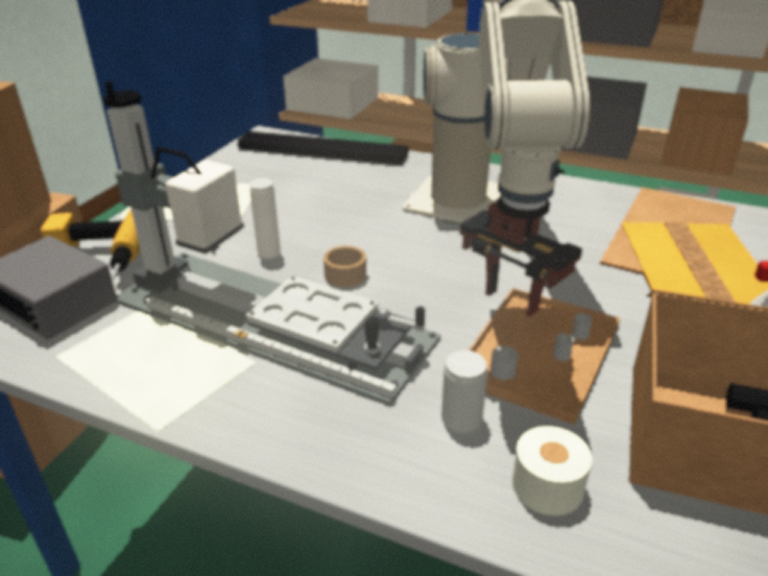

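```bash
python3 -m creep '{"delta_pos":[[0.001,0,0.03],[0,0,0.03],[0,0,0.03],[0,0,0.026],[0,0,0.016],[0,0,0],[0,0,0]],"twist":[[0,0,0],[0,0,0],[0,0,0],[0,0,0],[0,0,0],[0,0,0],[0,0,0]]}' 0.8 ; python3 -m creep '{"delta_pos":[[0,0,0],[0,0,0],[0,0,0],[0,0,0],[0,0,0],[0,0,0],[0,0,0],[0,0,0]],"twist":[[0,0,0],[0,0,0],[0,0,0],[0,0,0],[0,0,0],[0,0,0],[0,0,0],[0,0,0]]}' 0.3; python3 go.py 590.7 276.4 18
```

```text
t: 2.28
ee_pos: [588.9, 278.6, 18.3]
orientation: [-0.553, -3.091, 0.001]
ft_force: [-0.2, 0.3, 0.3]
width: 70.1
grasp_force: 0.0
t: 2.95
ee_pos: [590.5, 277.7, 19.8]
orientation: [0.556, 3.091, 0.0]
ft_force: [-1.4, -2.4, 7.3]
width: 43.6
grasp_force: 30.0
t 3.0 p [590.5 277.7  19.8] yawY 69.61 tilt [ 7.e-04  2.e-04 -1.e+00] F [-1.4 -2.4  7.3] w 43.6 g 30.0
world d [ 0.2 -1.3 -1.8] tool d [-0.6 -1.2  1.8]
```

```bash
python3 -m creep '{"delta_pos":[[0,0,-0.02],[0,0,-0.03],[0,0,-0.035],[0,0,-0.035],[0,0,-0.02],[0,0,0],[0,0,0],[0,0,0]],"twist":[[0,0,0],[0,0,0],[0,0,0],[0,0,0],[0,0,0],[0,0,0],[0,0,0],[0,0,0]]}'; python3 go.py 584.3 -129.4 150
```

```text
t: 3.62
ee_pos: [589.1, 277.3, 157.1]
orientation: [-0.556, -3.09, 0.002]
ft_force: [0.5, 0.1, -2.8]
width: 43.3
grasp_force: 30.0
t 3.6 p [589.1 277.3 157.1] yawY 69.61 tilt [-2.2e-03 -9.0e-04 -1.0e+00] F [ 0.5  0.1 -2.8] w 43.3 g 30.0
world d [  -4.8 -406.7   -7.1] tool d [-137.2 -382.9    7.5]
```

```bash
python3 -m creep '{"delta_pos":[[-0.0114,-0.0319,0.0005],[-0.0114,-0.0319,0.0005],[-0.0114,-0.0319,0.0005],[-0.0114,-0.0319,0.0005],[-0.0114,-0.0319,0.0005],[-0.0114,-0.0319,0.0005],[-0.0114,-0.0319,0.0005],[-0.0114,-0.0319,0.0005],[-0.0114,-0.0319,0.0005],[-0.0114,-0.0319,0.0005],[-0.0114,-0.0319,0.0005],[-0.0114,-0.0319,0.0005],[0,0,0],[0,0,0],[0,0,0]],"twist":[[0,0,0],[0,0,0],[0,0,0],[0,0,0],[0,0,0],[0,0,0],[0,0,0],[0,0,0],[0,0,0],[0,0,0],[0,0,0],[0,0,0],[0,0,0],[0,0,0],[0,0,0]]}'; python3 go.py 584.3 -129.4 110;python3 go.py 584.3 -129.4 110;  python3 - <<'E'
from h import *
im,W=cloud('scene'); save(im[120:250,150:350],'pics/s2.png',4)
E
python3 go.py 584.3 -129.4 110
```

```text
t: 4.87
ee_pos: [583.9, -128.3, 150.8]
orientation: [-0.557, -3.088, -0.001]
ft_force: [0.2, -0.0, -3.0]
width: 43.3
grasp_force: 30.0
t 4.9 p [ 583.9 -128.3  150.8] yawY 69.56 tilt [-0.0033  0.0011 -1.    ] F [ 0.2 -0.  -3. ] w 43.3 g 30.0
world d [  0.4  -1.1 -40.8] tool d [-0.9 -0.9 40.8]
t 4.9 p [ 583.9 -128.3  150.8] yawY 69.56 tilt [-0.0033  0.0011 -1.    ] F [ 0.2 -0.  -3. ] w 43.3 g 30.0
world d [  0.4  -1.1 -40.8] tool d [-0.9 -0.9 40.8]
t 4.9 p [ 584.2 -127.8  151.2] yawY 69.63 tilt [-2.7e-03  9.0e-04 -1.0e+00] F [-0.5 -0.8 -2.2] w 43.5 g 30.0
world d [  0.1  -1.6 -41.2] tool d [-0.8 -1.5 41.2]
```

View pics/s2.png

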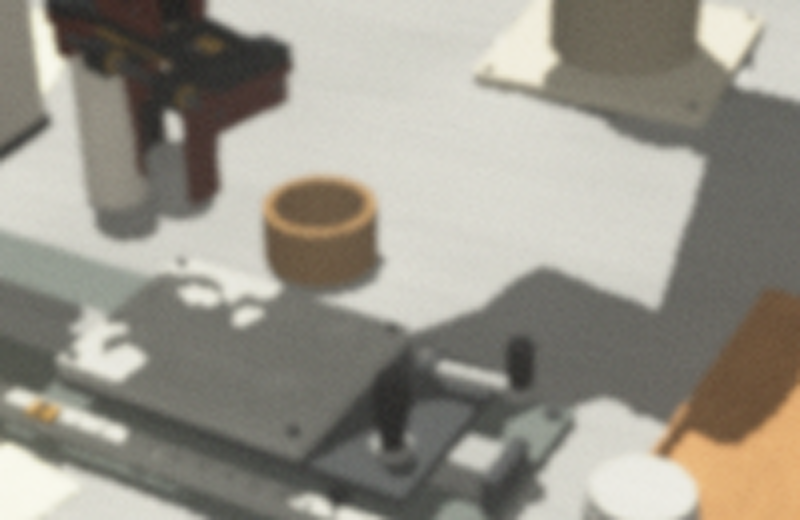

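```bash
python3 -m creep '{"delta_pos":[[-0.0008,-0.0012,0.02],[0,0,0.025],[0,0,0.021],[0,0,0],[0,0,0]],"twist":[[0,0,0],[0,0,0],[0,0,0],[0,0,0],[0,0,0]]}'; python3 - <<'E'
from h import *
for n in ['top','scene']:
    im,W=cloud(n)
    m=(W[...,2]>72)&(W[...,2]<88)&(abs(W[...,0]-584)<40)&(abs(W[...,1]+129)<40)
    q=W[m]; print(n,m.sum(), q.mean(0).round(1) if len(q) else '')
    if n=='scene': np.save('q.npy',q)
    from scipy.optimize import least_squares
    # side-surface circle fit radius 22
    if len(q)>10:
        d=q[:,:2]; s=least_squares(lambda c:np.hypot(*(d-c).T)-22,[584,-129],loss='soft_l1');print(s.x.round(1),np.abs(s.fun).mean().round(2))
E
python3 go.py 584.3 -129.4 67
```

```text
t: 5.33
ee_pos: [584.5, -128.6, 85.6]
orientation: [-0.553, -3.089, -0.0]
ft_force: [1.1, 0.2, -0.9]
width: 43.8
grasp_force: 30.0
top 0 
scene 64 [ 600.6 -123.9   80. ]
[ 583.6 -128.9] 1.51
t 5.4 p [ 586.2 -129.4   87.6] yawY 69.68 tilt [ 1.e-03 -2.e-04 -1.e+00] F [ 0.  -0.2 -2.4] w 43.4 g 30.0
world d [ -1.9   0.  -20.6] tool d [ 1.8 -0.6 20.5]
```

```bash
python3 -m creep '{"delta_pos":[[0,0,0.003],[0,0,0.003],[0,0,0.003],[0,0,0.003],[0,0,0]],"twist":[[0,0,0],[0,0,0],[0,0,0],[0,0,0],[0,0,0]]}'; python3 go.py 584.3 -129.4 67
```

```text
t: 5.85
ee_pos: [585.1, -130.1, 74.2]
orientation: [-0.556, -3.091, -0.0]
ft_force: [-0.7, 0.2, -1.8]
width: 43.8
grasp_force: 30.0
t 5.8 p [ 585.1 -130.1   74.2] yawY 69.61 tilt [-6.e-04  2.e-04 -1.e+00] F [-0.7  0.2 -1.8] w 43.8 g 30.0
world d [-0.8  0.7 -7.2] tool d [1.  0.3 7.2]
```

```bash
python3 -m creep '{"delta_pos":[[0,0,0.002],[0,0,0.002],[0,0,0.0015],[0,0,0.001],[0,0,0],[0,0,0]],"twist":[[0,0,0],[0,0,0],[0,0,0],[0,0,0],[0,0,0],[0,0,0]]}'; python3 -m creep '{"delta_pos":[[0,0,0.001],[0,0,0]],"twist":[[0,0,0],[0,0,0]]}'
```

```text
t: 6.35
ee_pos: [585.4, -130.1, 68.1]
orientation: [-0.556, -3.092, -0.0]
ft_force: [0.6, -1.1, -2.0]
width: 43.6
grasp_force: 30.0
t: 6.52
ee_pos: [585.5, -130.1, 67.8]
orientation: [0.556, 3.092, -0.0]
ft_force: [-1.3, 0.4, 4.3]
width: 43.6
grasp_force: 30.0
```

```bash
python3 -m creep '{"delta_pos":[[0,0,0],[0,0,0],[0,0,0],[0,0,0]],"twist":[[0,0,0],[0,0,0],[0,0,0],[0,0,0]]}' 0.65 ; python3 -m creep '{"delta_pos":[[0,0,-0.02],[0,0,-0.03],[0,0,-0.03],[0,0,-0.02],[0,0,0]],"twist":[[0,0,0],[0,0,0],[0,0,0],[0,0,0],[0,0,0]]}' >/dev/null;  python3 - <<'E'
from h import *
for n in ['top','scene']:
    im,W=cloud(n)
    m=(W[...,2]>82)&(W[...,2]<97)&(abs(W[...,0]-584)<40)&(abs(W[...,1]+129)<40)
    q=W[m]; print(n,m.sum(), np.median(q[:,2]) if len(q) else '', cv2.minEnclosingCircle(q[:,:2].astype(np.float32)) if len(q) else '')
    m=((W[...,2]>33)&(W[...,2]<50)&(W[...,0]>250)&(W[...,0]<680)&(W[...,1]>180)&(W[...,1]<480)).astype(np.uint8)
    c,l,s,ce=cv2.connectedComponentsWithStats(m)
    for i in range(1,c):
        if s[i,4]>25: q=W[l==i];print('obj',s[i],q.mean(0).round(1), np.round(cv2.minEnclosingCircle(q[:,:2].astype(np.float32))[0],1))
E
python3 go.py 508.8 359.8 150
```

```text
t: 6.85
ee_pos: [585.5, -130.1, 67.2]
orientation: [0.556, 3.092, -0.0]
ft_force: [-0.7, 0.2, 0.5]
width: 57.1
grasp_force: 0.0
top 0  
obj [124 209  12  11  77] [508.8 358.8  41.1] [508.4 359.5]
obj [116 236  12  11  78] [436.9 377.9  41.1] [437.1 378.4]
scene 127 89.15215732347292 ((585.8954467773438, -130.6126708984375), 24.763782501220703)
obj [383 209  12   9  81] [437.1 378.5  39.8] [435.5 379.1]
obj [371 222  12  11  90] [508.7 359.5  39.7] [506.2 359.7]
t 7.4 p [ 585.8 -130.2  167.7] yawY 69.62 tilt [ 1.6e-03 -4.0e-04 -1.0e+00] F [ 0.6 -0.1 -0.1] w 57.3 g 0.0
world d [-77.  490.  -17.7] tool d [242.8 432.5  17.4]
```

```bash
python3 -m creep '{"delta_pos":[[0.0173,0.0309,0.0012],[0.0173,0.0309,0.0012],[0.0173,0.0309,0.0012],[0.0173,0.0309,0.0012],[0.0173,0.0309,0.0012],[0.0173,0.0309,0.0012],[0.0173,0.0309,0.0012],[0.0173,0.0309,0.0012],[0.0173,0.0309,0.0012],[0.0173,0.0309,0.0012],[0.0173,0.0309,0.0012],[0.0173,0.0309,0.0012],[0.0173,0.0309,0.0012],[0.0173,0.0309,0.0012],[0,0,0],[0,0,0]],"twist":[[0,0,0],[0,0,0],[0,0,0],[0,0,0],[0,0,0],[0,0,0],[0,0,0],[0,0,0],[0,0,0],[0,0,0],[0,0,0],[0,0,0],[0,0,0],[0,0,0],[0,0,0],[0,0,0]]}' 0.65 ;python3 go.py 508.6 359.5 19;  python3 - <<'E'
from h import *
for n in ['top','scene']:
    im,W=cloud(n)
    m=((W[...,2]>33)&(W[...,2]<50)&(W[...,0]>250)&(W[...,0]<680)&(W[...,1]>180)&(W[...,1]<480)).astype(np.uint8)
    c,l,s,ce=cv2.connectedComponentsWithStats(m)
    for i in range(1,c):
        if s[i,4]>25: q=W[l==i];print('obj',s[i],q.mean(0).round(1))
    m=(W[...,2]>82)&(W[...,2]<97)&(abs(W[...,0]-584)<40)&(abs(W[...,1]+129)<40)
    q=W[m]; print(n,m.sum(),cv2.minEnclosingCircle(q[:,:2].astype(np.float32)) if len(q) else '')
E
python3 go.py 508.6 359.5 19
```

```text
t: 8.7
ee_pos: [507.5, 360.7, 148.2]
orientation: [-0.551, -3.091, 0.004]
ft_force: [0.0, -0.4, 1.1]
width: 57.2
grasp_force: 0.0
t 8.7 p [507.5 360.7 148.2] yawY 69.8 tilt [-0.0025 -0.0018 -1.    ] F [ 0.  -0.4  1.1] w 57.2 g 0.0
world d [   1.1   -1.2 -129.2] tool d [ -1.6  -0.4 129.2]
obj [116 236  12  11  80] [436.8 377.8  41.1]
top 145 ((585.4008178710938, -129.15768432617188), 22.090394973754883)
obj [383 209  12  10  85] [437.3 378.2  39.1]
obj [371 222  12  11  93] [509.  359.5  39.6]
scene 124 ((586.2453002929688, -130.0756072998047), 25.081335067749023)
t 8.8 p [508.2 358.6 148.8] yawY 69.63 tilt [-0.0023 -0.0019 -1.    ] F [ 0.6 -0.5 -0.3] w 57.0 g 0.0
world d [   0.4    0.9 -129.8] tool d [ -0.2   1.3 129.8]
```

Big bush seated at (585.4,-129.2). Grip small bush 1.

```bash
python3 -m creep '{"delta_pos":[[-0.0005,0,0.03],[0,0,0.03],[0,0,0.03],[0,0,0.024],[0,0,0.015],[0,0,0],[0,0,0]],"twist":[[0,0,0],[0,0,0],[0,0,0],[0,0,0],[0,0,0],[0,0,0],[0,0,0]]}' 0.65 ; python3 -m creep '{"delta_pos":[[0,0,0],[0,0,0],[0,0,0],[0,0,0],[0,0,0],[0,0,0],[0,0,0],[0,0,0]],"twist":[[0,0,0],[0,0,0],[0,0,0],[0,0,0],[0,0,0],[0,0,0],[0,0,0],[0,0,0]]}' 0.15; python3 -m creep '{"delta_pos":[[0,0,-0.02],[0,0,-0.03],[0,0,-0.035],[0,0,-0.035],[0,0,-0.02],[0,0,0],[0,0,0]],"twist":[[0,0,0],[0,0,0],[0,0,0],[0,0,0],[0,0,0],[0,0,0],[0,0,0]]}'; python3 go.py 656.6 -135.2 150
```

```text
t: 9.38
ee_pos: [509.6, 358.5, 21.0]
orientation: [-0.558, -3.091, 0.002]
ft_force: [-0.1, 0.0, 0.2]
width: 56.8
grasp_force: 0.0
t: 10.05
ee_pos: [510.0, 359.9, 22.4]
orientation: [0.555, 3.091, 0.001]
ft_force: [-0.3, -0.0, 7.0]
width: 29.2
grasp_force: 30.0
t: 10.63
ee_pos: [510.0, 360.0, 162.5]
orientation: [0.555, 3.09, 0.003]
ft_force: [0.1, -0.8, -1.3]
width: 29.5
grasp_force: 30.0
t 10.6 p [510.  360.  162.5] yawY 69.62 tilt [ 0.0021  0.0015 -1.    ] F [ 0.1 -0.8 -1.3] w 29.5 g 30.0
world d [ 146.6 -495.2  -12.5] tool d [-309.9 -413.2   12.1]
```

```bash
python3 -m creep '{"delta_pos":[[-0.0193,-0.0258,0.0004],[-0.0193,-0.0258,0.0004],[-0.0193,-0.0258,0.0004],[-0.0193,-0.0258,0.0004],[-0.0193,-0.0258,0.0004],[-0.0193,-0.0258,0.0004],[-0.0193,-0.0258,0.0004],[-0.0193,-0.0258,0.0004],[-0.0193,-0.0258,0.0004],[-0.0193,-0.0258,0.0004],[-0.0193,-0.0258,0.0004],[-0.0193,-0.0258,0.0004],[-0.0193,-0.0258,0.0004],[-0.0193,-0.0258,0.0004],[-0.0193,-0.0258,0.0004],[-0.0193,-0.0258,0.0004],[0,0,0],[0,0,0],[0,0,0]],"twist":[[0,0,0],[0,0,0],[0,0,0],[0,0,0],[0,0,0],[0,0,0],[0,0,0],[0,0,0],[0,0,0],[0,0,0],[0,0,0],[0,0,0],[0,0,0],[0,0,0],[0,0,0],[0,0,0],[0,0,0],[0,0,0],[0,0,0]]}'; python3 go.py 656.5 -135.4 82
```

```text
t: 12.22
ee_pos: [653.8, -134.3, 152.9]
orientation: [-0.556, -3.088, -0.001]
ft_force: [-0.7, -0.4, -0.8]
width: 29.3
grasp_force: 30.0
t 12.2 p [ 653.8 -134.3  152.9] yawY 69.59 tilt [-0.0034  0.0011 -1.    ] F [-0.7 -0.4 -0.8] w 29.3 g 30.0
world d [  2.7  -1.1 -70.9] tool d [-3.1 -0.1 70.9]
```

```bash
python3 -m creep '{"delta_pos":[[-0.0025,0,0.02],[0,0,0.028],[0,0,0.02],[0,0,0],[0,0,0],[0,0,0]],"twist":[[0,0,0],[0,0,0],[0,0,0],[0,0,0],[0,0,0],[0,0,0]]}'; python3 - <<'E'
from h import *
from scipy.optimize import least_squares
im,W=cloud('scene')
m=(W[...,2]>75)&(W[...,2]<95)&(abs(W[...,0]-656)<30)&(abs(W[...,1]+135)<30)
q=W[m];d=q[:,:2];s=least_squares(lambda c:np.hypot(*(d-c).T)-15,[656,-135],loss='soft_l1');print(len(q),s.x.round(1),np.abs(s.fun).mean().round(2))
o=[get_image('scene') and get_obs()['ee_pos'] for _ in range(4)];print(np.mean(o,0),np.std(o,0))
E
python3 go.py 656.5 -135.4 70
```

```text
t: 12.72
ee_pos: [658.0, -134.9, 87.8]
orientation: [0.554, 3.092, 0.0]
ft_force: [0.3, -0.4, 0.3]
width: 29.5
grasp_force: 30.0
61 [ 655.3 -132.6] 3.77
[ 658.47487568 -135.65752923   88.52784628] [0.14047007 0.12825519 0.14832902]
t 13.0 p [ 658.3 -135.8   88.3] yawY 69.62 tilt [ 2.e-03 -4.e-04 -1.e+00] F [-0.1 -0.6 -0.4] w 29.9 g 30.0
world d [ -1.8   0.4 -18.3] tool d [ 1.8 -0.3 18.3]
```

```bash
python3 -m creep '{"delta_pos":[[0.001,0,0.003],[0,0,0.003],[0,0,0.003],[0,0,0.003],[0,0,0],[0,0,0]],"twist":[[0,0,0],[0,0,0],[0,0,0],[0,0,0],[0,0,0],[0,0,0]]}'; python3 -m creep '{"delta_pos":[[0,0,0.002],[0,0,0],[0,0,0]],"twist":[[0,0,0],[0,0,0],[0,0,0]]}';python3 -m creep '{"delta_pos":[[0,0,0.002],[0,0,0],[0,0,0]],"twist":[[0,0,0],[0,0,0],[0,0,0]]}'
```

```text
t: 13.47
ee_pos: [656.8, -135.5, 74.6]
orientation: [0.556, 3.092, -0.0]
ft_force: [1.4, -0.1, -2.5]
width: 29.7
grasp_force: 30.0
t: 13.72
ee_pos: [656.8, -135.5, 72.9]
orientation: [0.556, 3.092, -0.0]
ft_force: [2.8, -0.6, -1.7]
width: 29.3
grasp_force: 30.0
t: 13.97
ee_pos: [656.8, -135.5, 71.0]
orientation: [0.556, 3.092, -0.0]
ft_force: [3.1, -0.6, -1.8]
width: 29.6
grasp_force: 30.0
```

```bash
python3 -m creep '{"delta_pos":[[0,0,0.001],[0,0,0.0005],[0,0,0]],"twist":[[0,0,0],[0,0,0],[0,0,0]]}'; python3 -m creep '{"delta_pos":[[0,0,0],[0,0,0],[0,0,0],[0,0,0]],"twist":[[0,0,0],[0,0,0],[0,0,0],[0,0,0]]}' 0.5 ; python3 -m creep '{"delta_pos":[[0,0,-0.02],[0,0,-0.03],[0,0,-0.03],[0,0,-0.01],[0,0,0]],"twist":[[0,0,0],[0,0,0],[0,0,0],[0,0,0],[0,0,0]]}' >/dev/null;  python3 - <<'E'
from h import *
for n in ['top','scene']:
    im,W=cloud(n)
    m=(W[...,2]>82)&(W[...,2]<97)&(abs(W[...,0]-656)<30)&(abs(W[...,1]+135)<30)
    q=W[m]; print(n,m.sum(), np.percentile(q[:,2],90) if len(q) else '', cv2.minEnclosingCircle(q[:,:2].astype(np.float32)) if len(q) else '')
    m=((W[...,2]>33)&(W[...,2]<50)&(W[...,0]>250)&(W[...,0]<680)&(W[...,1]>180)&(W[...,1]<480)).astype(np.uint8)
    c,l,s,ce=cv2.connectedComponentsWithStats(m)
    for i in range(1,c):
        if s[i,4]>25: q=W[l==i];print('obj',s[i],q.mean(0).round(1))
E
python3 go.py 437 378.2 150
```

```text
t: 14.22
ee_pos: [656.9, -135.5, 70.4]
orientation: [0.556, 3.091, -0.0]
ft_force: [-0.3, -0.5, 5.4]
width: 29.3
grasp_force: 30.0
t: 14.55
ee_pos: [656.2, -135.2, 69.1]
orientation: [-0.556, -3.091, -0.0]
ft_force: [0.2, -0.3, 0.4]
width: 43.7
grasp_force: 0.0
top 0  
obj [116 236  12  11  79] [436.7 377.7  41.1]
scene 83 91.67314354768516 ((653.5994262695312, -134.53196716308594), 16.267724990844727)
obj [383 209  12   9  78] [436.4 378.4  39.8]
t 15.1 p [ 656.1 -135.3  158.7] yawY 69.62 tilt [-7.e-04  2.e-04 -1.e+00] F [-0.5 -0.4 -0.5] w 43.7 g 0.0
world d [-219.1  513.5   -8.7] tool d [384.2 405.    8.9]
```

```bash
python3 -m creep '{"delta_pos":[[0.024,0.0253,0.0005],[0.024,0.0253,0.0005],[0.024,0.0253,0.0005],[0.024,0.0253,0.0005],[0.024,0.0253,0.0005],[0.024,0.0253,0.0005],[0.024,0.0253,0.0005],[0.024,0.0253,0.0005],[0.024,0.0253,0.0005],[0.024,0.0253,0.0005],[0.024,0.0253,0.0005],[0.024,0.0253,0.0005],[0.024,0.0253,0.0005],[0.024,0.0253,0.0005],[0.024,0.0253,0.0005],[0.024,0.0253,0.0005],[0,0,0],[0,0,0],[0,0,0],[0,0,0]],"twist":[[0,0,0],[0,0,0],[0,0,0],[0,0,0],[0,0,0],[0,0,0],[0,0,0],[0,0,0],[0,0,0],[0,0,0],[0,0,0],[0,0,0],[0,0,0],[0,0,0],[0,0,0],[0,0,0],[0,0,0],[0,0,0],[0,0,0],[0,0,0]]}' 0.65 >/dev/null;  python3 - <<'E'
from h import *
for n in ['scene','top']:
    im,W=cloud(n)
    m=((W[...,2]>33)&(W[...,2]<50)&(W[...,0]>250)&(W[...,0]<680)&(W[...,1]>180)&(W[...,1]<480)).astype(np.uint8)
    c,l,s,ce=cv2.connectedComponentsWithStats(m)
    for i in range(1,c):
        if s[i,4]>25: q=W[l==i];print('obj',s[i],q.mean(0).round(1))
    for x,y in [(585,-130),(656,-135)]:
        m=(W[...,2]>84)&(W[...,2]<97)&(abs(W[...,0]-x)<30)&(abs(W[...,1]-y)<30)
        q=W[m]; print(n,m.sum(),np.median(q[:,2]) if len(q) else '',cv2.minEnclosingCircle(q[:,:2].astype(np.float32)) if len(q) else '')
    save(im[120:250,150:350],f'pics/{n}3.png',4)
E
python3 go.py 437 378.2 21
```

```text
obj [383 209  12   9  84] [436.8 378.2  39.4]
scene 111 89.53201930363946 ((584.5474243164062, -129.59486389160156), 24.328346252441406)
scene 70 89.76914644269272 ((654.1282348632812, -136.6375732421875), 17.58172035217285)
top 139 89.69293870126035 ((585.3328247070312, -129.45118713378906), 21.833738327026367)
top 67 89.55428517527116 ((654.85498046875, -134.04762268066406), 15.1040620803833)
t 16.8 p [438.  376.4 151. ] yawY 69.52 tilt [-7.e-04 -7.e-04 -1.e+00] F [ 1.2 -0.1  0.3] w 57.3 g 0.0
world d [  -1.     1.8 -130. ] tool d [  1.5   1.4 130. ]
```

```bash
python3 -m creep '{"delta_pos":[[0.0008,0.001,0.03],[0,0,0.03],[0,0,0.03],[0,0,0.024],[0,0,0.015],[0,0,0],[0,0,0]],"twist":[[0,0,0],[0,0,0],[0,0,0],[0,0,0],[0,0,0],[0,0,0],[0,0,0]]}' 0.65 ; python3 -m creep '{"delta_pos":[[0,0,0],[0,0,0],[0,0,0],[0,0,0],[0,0,0],[0,0,0],[0,0,0],[0,0,0]],"twist":[[0,0,0],[0,0,0],[0,0,0],[0,0,0],[0,0,0],[0,0,0],[0,0,0],[0,0,0]]}' 0.15; python3 -m creep '{"delta_pos":[[0,0,-0.02],[0,0,-0.03],[0,0,-0.035],[0,0,-0.035],[0,0,-0.02],[0,0,0],[0,0,0],[0,0,0]],"twist":[[0,0,0],[0,0,0],[0,0,0],[0,0,0],[0,0,0],[0,0,0],[0,0,0],[0,0,0]]}'; python3 go.py 594.6 -5.6 150
```

```text
t: 17.42
ee_pos: [437.3, 377.9, 22.0]
orientation: [-0.558, -3.091, 0.002]
ft_force: [-0.3, -0.3, 0.4]
width: 57.2
grasp_force: 0.0
t: 18.08
ee_pos: [437.6, 379.2, 23.4]
orientation: [0.556, 3.091, 0.001]
ft_force: [-1.4, -1.1, 6.4]
width: 29.7
grasp_force: 30.0
t: 18.75
ee_pos: [436.6, 378.5, 161.5]
orientation: [-0.556, -3.091, 0.002]
ft_force: [-0.5, 0.0, -1.2]
width: 29.2
grasp_force: 30.0
t 18.8 p [436.6 378.5 161.5] yawY 69.62 tilt [-0.0012 -0.001  -1.    ] F [-0.5  0.  -1.2] w 29.2 g 30.0
world d [ 158.  -384.1  -11.5] tool d [-281.9 -305.    11.7]
```

```bash
python3 -m creep '{"delta_pos":[[-0.0235,-0.0254,0.0005],[-0.0235,-0.0254,0.0005],[-0.0235,-0.0254,0.0005],[-0.0235,-0.0254,0.0005],[-0.0235,-0.0254,0.0005],[-0.0235,-0.0254,0.0005],[-0.0235,-0.0254,0.0005],[-0.0235,-0.0254,0.0005],[-0.0235,-0.0254,0.0005],[-0.0235,-0.0254,0.0005],[-0.0235,-0.0254,0.0005],[-0.0235,-0.0254,0.0005],[0,0,0],[0,0,0],[0,0,0],[0,0,0]],"twist":[[0,0,0],[0,0,0],[0,0,0],[0,0,0],[0,0,0],[0,0,0],[0,0,0],[0,0,0],[0,0,0],[0,0,0],[0,0,0],[0,0,0],[0,0,0],[0,0,0],[0,0,0],[0,0,0]]}'; python3 -m creep '{"delta_pos":[[0,0,0.02],[0,0,0.028],[0,0,0.018],[0,0,0],[0,0,0],[0,0,0],[0,0,0]],"twist":[[0,0,0],[0,0,0],[0,0,0],[0,0,0],[0,0,0],[0,0,0],[0,0,0]]}'; python3 go.py 594.6 -5.6 71.4
```

```text
t: 20.08
ee_pos: [594.3, -3.9, 155.3]
orientation: [-0.554, -3.09, 0.0]
ft_force: [0.2, -0.2, -0.2]
width: 29.3
grasp_force: 30.0
t: 20.67
ee_pos: [596.4, -4.5, 91.9]
orientation: [0.554, 3.09, 0.001]
ft_force: [0.3, -0.0, -1.0]
width: 28.9
grasp_force: 30.0
t 20.7 p [596.4  -4.5  91.9] yawY 69.66 tilt [ 2.3e-03 -1.0e-04 -1.0e+00] F [ 0.3 -0.  -1. ] w 28.9 g 30.0
world d [ -1.8  -1.1 -20.5] tool d [ 1.4 -1.7 20.5]
```

```bash
python3 -m creep '{"delta_pos":[[0.001,-0.0015,0.004],[0,0,0.004],[0,0,0.004],[0,0,0.003],[0,0,0],[0,0,0]],"twist":[[0,0,0],[0,0,0],[0,0,0],[0,0,0],[0,0,0],[0,0,0]]}'; python3 -m creep '{"delta_pos":[[0,0,0.002],[0,0,0],[0,0,0]],"twist":[[0,0,0],[0,0,0],[0,0,0]]}';python3 -m creep '{"delta_pos":[[0,0,0.002],[0,0,0],[0,0,0]],"twist":[[0,0,0],[0,0,0],[0,0,0]]}'
```

```text
t: 21.17
ee_pos: [594.5, -6.1, 75.3]
orientation: [0.556, 3.091, 0.0]
ft_force: [2.5, 0.5, -2.3]
width: 29.2
grasp_force: 30.0
t: 21.42
ee_pos: [594.5, -6.0, 73.6]
orientation: [0.556, 3.091, 0.0]
ft_force: [3.2, -0.2, -3.2]
width: 29.2
grasp_force: 30.0
t: 21.67
ee_pos: [594.5, -6.0, 71.6]
orientation: [0.556, 3.091, 0.0]
ft_force: [4.5, 0.3, 0.1]
width: 29.4
grasp_force: 30.0
```

```bash
python3 -m creep '{"delta_pos":[[-0.001,0,0.0005],[0,0,0],[0,0,0]],"twist":[[0,0,0],[0,0,0],[0,0,0]]}'; python3 -m creep '{"delta_pos":[[0,0,0],[0,0,0],[0,0,0],[0,0,0]],"twist":[[0,0,0],[0,0,0],[0,0,0],[0,0,0]]}' 0.5 ; python3 -m creep '{"delta_pos":[[0,0,-0.02],[0,0,-0.03],[0,0,-0.03],[0,0,-0.02],[0,0,0],[0.03,0.03,0],[0.03,0.03,0],[0.03,0.03,0],[0.03,0.03,0],[0.03,0.03,0],[0,0,0]],"twist":[[0,0,0],[0,0,0],[0,0,0],[0,0,0],[0,0,0],[0,0,0],[0,0,0],[0,0,0],[0,0,0],[0,0,0],[0,0,0]]}' 0 >/dev/null;  python3 - <<'E'
from h import *
for n in ['top','scene']:
    im,W=cloud(n); np.savez(n+'4.npz',im=im,W=W)
    for x,y in [(585,-130),(656,-135),(594,-6)]:
        m=(W[...,2]>84)&(W[...,2]<97)&(abs(W[...,0]-x)<30)&(abs(W[...,1]-y)<30)
        q=W[m]; print(n,m.sum(),np.median(q[:,2]) if len(q) else '',cv2.minEnclosingCircle(q[:,:2].astype(np.float32)) if len(q) else '')
    m=((W[...,2]>75)&(W[...,2]<125)&(W[...,0]>560)&(W[...,0]<700)&(W[...,1]<160)&(W[...,1]>30)).astype(np.uint8)
    c,l,s,ce=cv2.connectedComponentsWithStats(m)
    for i in range(1,c):
        if s[i,4]>8:
            q=W[l==i];t=q[q[:,2]>np.percentile(q[:,2],95)-6];print('tall',s[i],t.mean(0).round(1),len(t))
    save(im[120:250,180:350],f'pics/{n}4.png',4)
E
python3 go.py 565 160 130
```

```text
t: 21.92
ee_pos: [594.7, -6.2, 71.3]
orientation: [-0.556, -3.091, -0.0]
ft_force: [1.5, -0.0, 6.4]
width: 29.5
grasp_force: 30.0
t: 22.25
ee_pos: [594.1, -6.4, 70.5]
orientation: [-0.556, -3.09, 0.0]
ft_force: [0.4, 1.0, -0.7]
width: 43.6
grasp_force: 0.0
top 138 89.17266258435086 ((585.672607421875, -129.0966339111328), 22.109590530395508)
top 68 89.336865793284 ((654.2003784179688, -134.52333068847656), 15.297640800476074)
top 69 89.58486165653017 ((592.7113037109375, -5.514751434326172), 14.831962585449219)
tall [232 144   8  11  74] [672.   67.7 109.4] 38
tall [210 172   8   8  45] [601.1 126.8 103.2] 27
tall [238 174   6   5  17] [600.9  56.   76.7] 17
scene 111 89.24242752342377 ((584.193115234375, -130.540771484375), 24.67310905456543)
scene 69 89.67677307906524 ((655.2456665039062, -134.9337158203125), 16.37342643737793)
scene 65 89.21024746527371 ((591.951171875, -5.9418110847473145), 15.545312881469727)
tall [277 204   7  13  81] [602.8 127.  101.8] 29
tall [244 211   9  16 124] [674.3  68.9 108.5] 41
t 23.3 p [506.9 184.1 170. ] yawY 69.82 tilt [-1.6e-03 -8.0e-04 -1.0e+00] F [ 0.3 -0.3  0.1] w 0.3 g 0.0
world d [ 58.1 -24.1 -40. ] tool d [-62.9  -2.5  39.9]
```

View pics/top4.png

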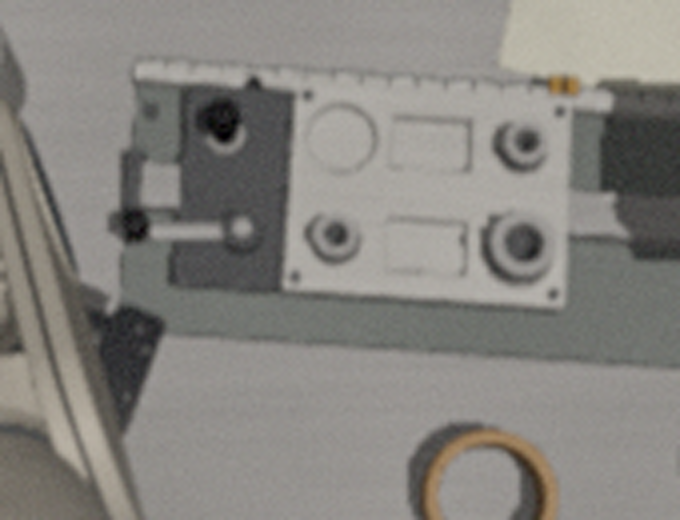

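Top view: bushes sit in pocket_big1 (520,243), small2 (520,145) and small1 (333,237). The clamp knob is at (130,225), and the pointer at (254,82) still has to reach the tab line at (564,86).

```bash
python3 -m creep '{"delta_pos":[[0,0,0],[0,0,0],[0,0,0],[0,0,0],[0,0,0],[0,0,0],[0,0,0],[0,0,0],[0,0,0],[0,0,0]],"twist":[[0,0,7],[0,0,7],[0,0,7],[0,0,7],[0,0,7],[0,0,7],[0,0,7],[0,0,0],[0,0,0],[0,0,0]]}' 0.45 ;python3 go.py 602 127 150
```

```text
t: 24.1
ee_pos: [508.4, 182.1, 170.6]
orientation: [-1.785, -2.585, 0.001]
ft_force: [-0.4, 0.5, -0.2]
width: 39.2
grasp_force: 0.0
t 24.1 p [508.4 182.1 170.6] yawY 20.74 tilt [-5.e-04 -3.e-04 -1.e+00] F [-0.4  0.5 -0.2] w 39.2 g 0.0
world d [ 93.6 -55.1 -20.6] tool d [-84.7  68.1  20.6]
```

```bash
python3 -m creep '{"delta_pos":[[-0.0212,0.017,0.005],[-0.0212,0.017,0.005],[-0.0212,0.017,0.005],[-0.0212,0.017,0.005],[0,0,0],[0,0,0],[0,0,0],[0,0,0]],"twist":[[0,0,0],[0,0,0],[0,0,0],[0,0,0],[0,0,0],[0,0,0],[0,0,0],[0,0,0]]}';python3 go.py 602 127 76
```

```text
t: 24.77
ee_pos: [600.7, 127.9, 150.9]
orientation: [-1.786, -2.584, 0.001]
ft_force: [0.2, -0.4, 0.3]
width: 39.7
grasp_force: 0.0
t 24.8 p [600.7 127.9 150.9] yawY 20.69 tilt [-8.e-04 -1.e-04 -1.e+00] F [ 0.2 -0.4  0.3] w 39.7 g 0.0
world d [  1.3  -0.9 -74.9] tool d [-1.4  1.  74.9]
```

```bash
python3 -m creep '{"delta_pos":[[-0.001,0.001,0.03],[0,0,0.03],[0,0,0.014],[0,0,0],[0,0,0],[0,0,0]],"twist":[[0,0,0],[0,0,0],[0,0,0],[0,0,0],[0,0,0],[0,0,0]]}'; python3 -m creep '{"delta_pos":[[0,-0.005,0],[0,-0.005,0],[0.0015,-0.006,0],[0.0015,-0.006,0],[0.0015,-0.006,0],[0,-0.006,0],[0,-0.006,0],[0,-0.006,0],[0,0,0]],"twist":[[0,0,0],[0,0,0],[0,0,0],[0,0,0],[0,0,0],[0,0,0],[0,0,0],[0,0,0],[0,0,0]]}';python3 -m creep '{"delta_pos":[[-0.0016,-0.006,0],[-0.0016,-0.006,0],[-0.0016,-0.006,0],[-0.003,-0.0053,0],[-0.003,-0.0053,0],[-0.003,-0.0053,0],[0,0,0],[0,0,0]],"twist":[[0,0,0],[0,0,0],[0,0,0],[0,0,0],[0,0,0],[0,0,0],[0,0,0],[0,0,0]]}'
```

```text
t: 25.27
ee_pos: [603.6, 127.5, 78.3]
orientation: [1.787, 2.583, 0.002]
ft_force: [0.7, 0.5, 0.5]
width: 39.6
grasp_force: 0.0
t: 26.02
ee_pos: [557.2, 114.6, 77.3]
orientation: [-1.788, -2.583, 0.001]
ft_force: [0.5, -0.6, 0.2]
width: 39.5
grasp_force: 0.0
t: 26.68
ee_pos: [530.5, 89.4, 76.7]
orientation: [-1.788, -2.582, 0.002]
ft_force: [-0.8, 0.8, -0.2]
width: 39.6
grasp_force: 0.0
```

```bash
python3 -m creep '{"delta_pos":[[0,0.008,0],[0,0,-0.03],[0,0,-0.03],[0,0,-0.03],[0,0,0]],"twist":[[0,0,0],[0,0,0],[0,0,0],[0,0,0],[0,0,0]]}' >/dev/null;  python3 - <<'E'
from h import *
for n in ['scene','top']:
    im,W=cloud(n)
    m=((W[...,2]>75)&(W[...,2]<125)&(W[...,0]>500)&(W[...,0]<700)&(W[...,1]<160)&(W[...,1]>30)).astype(np.uint8)
    c,l,s,ce=cv2.connectedComponentsWithStats(m)
    for i in range(1,c):
        if s[i,4]>8:
            q=W[l==i];t=q[q[:,2]>np.percentile(q[:,2],95)-6];print(n,'tall',s[i],t.mean(0).round(1),len(t))
    save(im[120:250,180:350],f'pics/{n}5.png',4)
E
python3 go.py 673 100 150
```

```text
scene tall [273 189   7  12  72] [542.6  93.8 101.8] 25
scene tall [253 206   5   3   9] [600.5  55.8  77. ] 9
scene tall [244 211   9  16 124] [674.4  68.8 108.7] 40
t 27.2 p [540.   93.3 168. ] yawY 20.63 tilt [ 2.4e-03  2.0e-04 -1.0e+00] F [-0.6 -0.4 -0.7] w 39.8 g 0.0
world d [133.    6.7 -18. ] tool d [-40.6 126.8  18.3]
```

View pics/scene5.png

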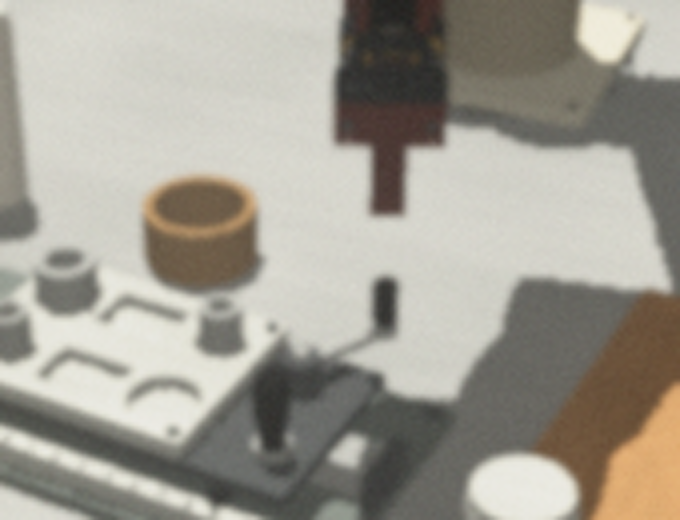

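Knob at (385,290) in the crop, lever about 61° open. Next: close the fingers and push the post.

```bash
python3 -m creep '{"delta_pos":[[0,0,0],[0,0,0],[0,0,0],[0,0,0],[0,0,0],[0,0,0],[0,0,0]],"twist":[[0,0,6.35],[0,0,6.35],[0,0,6.35],[0,0,6.35],[0,0,0],[0,0,0],[0,0,0]]}' 0 >/dev/null; python3 go.py 676 108 150
```

```text
t 27.8 p [538.4  93.  166. ] yawY -4.6 tilt [-1.8e-03 -3.0e-04 -1.0e+00] F [-0.4 -0.5 -0.2] w 0.4 g 0.0
world d [137.6  15.  -16. ] tool d [ 26.  136.   15.7]
```

```bash
python3 -m creep '{"delta_pos":[[0.0052,0.0272,0.003],[0.0052,0.0272,0.003],[0.0052,0.0272,0.003],[0.0052,0.0272,0.003],[0.0052,0.0272,0.003],[0,0,0],[0,0,0],[0,0,0.03],[0,0,0.03],[0,0,0.015],[0,0,0],[0,0,0],[0,0,0]],"twist":[[0,0,0],[0,0,0],[0,0,0],[0,0,0],[0,0,0],[0,0,0],[0,0,0],[0,0,0],[0,0,0],[0,0,0],[0,0,0],[0,0,0],[0,0,0]]}'; python3 go.py 676 90 75
```

```text
t: 28.87
ee_pos: [677.2, 107.7, 78.5]
orientation: [2.311, 2.127, 0.002]
ft_force: [0.8, 0.1, 0.3]
width: 0.1
grasp_force: 0.0
t 28.9 p [677.2 107.7  78.5] yawY -4.76 tilt [ 1.6e-03  2.0e-04 -1.0e+00] F [0.8 0.1 0.3] w 0.1 g 0.0
world d [ -1.2 -17.7  -3.5] tool d [-17.7   0.2   3.5]
```

```bash
python3 -m creep '{"delta_pos":[[-0.01,0,0],[-0.01,0,0],[-0.01,0,0],[-0.01,0,0],[-0.01,0,0],[-0.01,0,0],[-0.01,0,0],[-0.01,0,0],[-0.01,0,0],[-0.01,0,0],[-0.01,0,0],[-0.01,0,0],[-0.01,0,0],[-0.01,0,0],[-0.01,0,0],[-0.01,0,0],[-0.01,0,0],[-0.01,0,0],[-0.005,0,0],[0,0,0]],"twist":[[0,0,0],[0,0,0],[0,0,0],[0,0,0],[0,0,0],[0,0,0],[0,0,0],[0,0,0],[0,0,0],[0,0,0],[0,0,0],[0,0,0],[0,0,0],[0,0,0],[0,0,0],[0,0,0],[0,0,0],[0,0,0],[0,0,0],[0,0,0]]}';  python3 - <<'E'
from h import *
for n in ['scene','top']:
    im,W=cloud(n); np.savez(n+'6.npz',im=im,W=W)
    save(im[120:250,220:350] if n=='top' else im[130:270,100:300],f'pics/{n}6.png',4)
E
python3 go.py 676 90 75
```

```text
t: 30.53
ee_pos: [661.7, -78.4, 78.4]
orientation: [2.312, 2.124, 0.002]
ft_force: [0.3, -0.3, -0.4]
width: 0.7
grasp_force: 0.0
t 30.6 p [661.1 -77.7  77.7] yawY -4.83 tilt [ 6.e-04 -5.e-04 -1.e+00] F [-0.3  0.2 -0.3] w 0.3 g 0.0
world d [ 14.9 167.7  -2.7] tool d [168.4   0.7   2.6]
```

View pics/scene6.png

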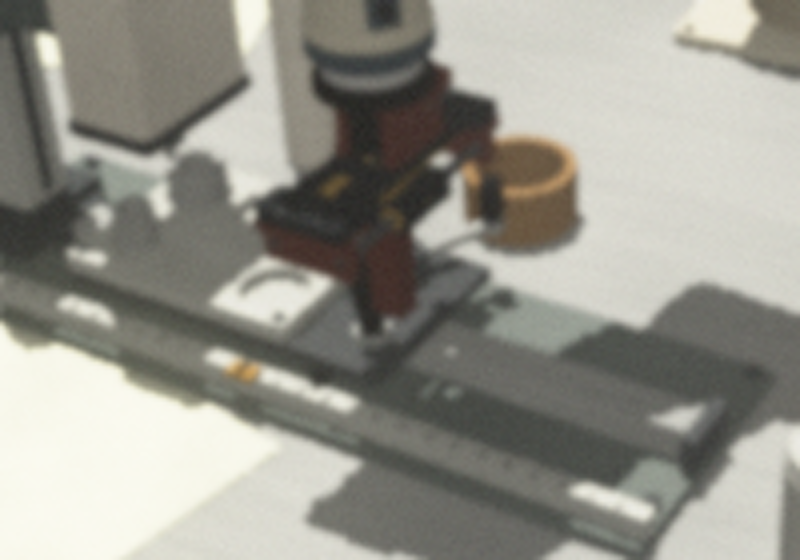

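View pics/top6.png

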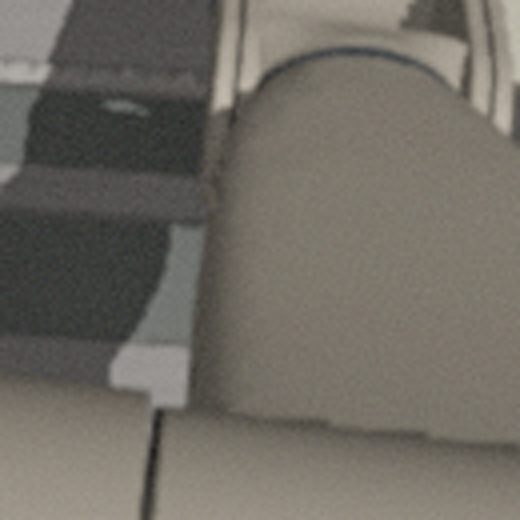

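```bash
cat >> h.py <<'E'
YD=np.array([np.sin(np.radians(4.75)),np.cos(np.radians(4.75))])
E
python3 - <<'E'
from h import *
g=lambda c:((c[0]+.5)/4-.5+100,(c[1]+.5)/4-.5+130)
W=np.load('scene6.npz')['W']
for n,c in [('pointer',(322,378)),('mark',(243,372))]:
    u,v=g(c);u0,v0=int(round(u)),int(round(v));print(n,'depth pt',W[v0-1:v0+2,u0-1:u0+2].reshape(-1,3).round(0)[[1,4,7]].tolist())
    for z in (45,55,62):p=ray('scene',u,v,z)[:2];print(z,p.round(1),'y',round(p@YD,1))
E
```

```text
pointer depth pt [[698.0, -119.0, 39.0], [700.0, -118.0, 38.0], [700.0, -118.0, 34.0]]
45 [ 708.5 -111.4] y -52.3
55 [ 719.  -103.8] y -43.9
62 [726.3 -98.5] y -38.0
mark depth pt [[713.0, -173.0, 36.0], [713.0, -173.0, 33.0], [718.0, -169.0, 34.0]]
45 [ 723.7 -162.9] y -102.4
55 [ 734.  -154.6] y -93.3
62 [ 741.2 -148.8] y -86.9
```

```bash
python3 -m creep '{"delta_pos":[[-0.004,0,0],[-0.004,0,0],[-0.004,0,0],[-0.004,0,0],[-0.004,0,0],[-0.004,0,0],[-0.004,0,0],[-0.004,0,0],[-0.004,0,0],[-0.004,0,0],[-0.004,0,0],[0,0,0],[0,0,0],[0,0,0]],"twist":[[0,0,0],[0,0,0],[0,0,0],[0,0,0],[0,0,0],[0,0,0],[0,0,0],[0,0,0],[0,0,0],[0,0,0],[0,0,0],[0,0,0],[0,0,0],[0,0,0]]}';  python3 - <<'E'
from h import *
im,W=cloud('scene'); np.savez('scene7.npz',im=im,W=W)
save(im[200:245,125:200],'pics/scene7.png',10)
E
python3 go.py 676 90 75
```

```text
t: 31.8
ee_pos: [657.5, -120.5, 77.1]
orientation: [2.312, 2.127, 0.0]
ft_force: [-0.2, 2.5, 2.0]
width: 0.4
grasp_force: 1.2
t 31.9 p [ 657.5 -120.4   77. ] yawY -4.77 tilt [-0. -0. -1.] F [0.2 1.6 2.7] w 0.8 g 1.2
world d [ 18.5 210.4  -2. ] tool d [211.2   0.9   2. ]
```

View pics/scene7.png

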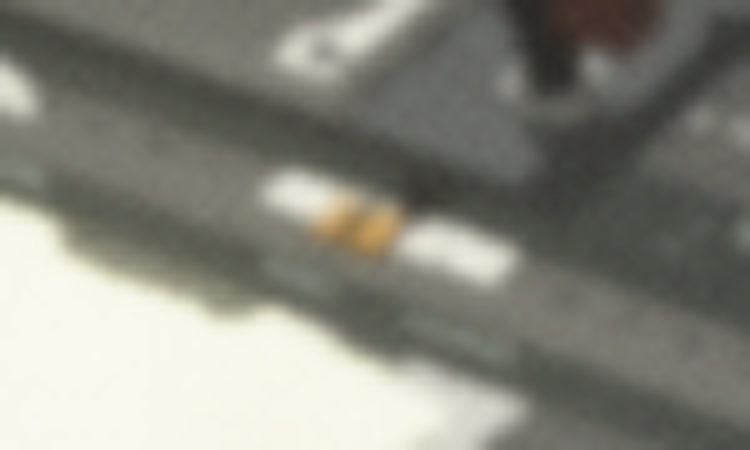

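```bash
python3 - <<'E'
from h import *
g=lambda c:((c[0]+.5)/10-.5+125,(c[1]+.5)/10-.5+200)
W=np.load('scene7.npz')['W']
for n,c in [('ptr',(432,190)),('ptr tip',(422,208)),('mark',(355,228)),('strip R',(470,250)),('strip L',(290,195))]:
    u,v=g(c);u0,v0=int(round(u)),int(round(v));print(n,np.nanmedian(W[v0-1:v0+2,u0-1:u0+2].reshape(-1,3),0).round(1))
    for z in (34,38,42):p=ray('scene',u,v,z)[:2];print('  ',z,p.round(1),'y',round(p@YD,1),'x',round(p@[YD[1],-YD[0]],1))
f=np.load('top0.npz');W0=f['W'];g0=lambda c:((c[0]+.5)/5.7-.5+205,(c[1]+.5)/5.7-.5+125)
for n,c in [('ptr',(221,90)),('mark',(661,94)),('strip',(450,93)),('plate',(150,320))]:
    u,v=g0(c);u0,v0=int(round(u)),int(round(v));print(n,np.nanmedian(W0[v0-1:v0+2,u0-1:u0+2].reshape(-1,3),0).round(1))
    for z in (38,):p=ray('top',u,v,z)[:2];print('  ',z,p.round(1),'y',round(p@YD,1),'x',round(p@[YD[1],-YD[0]],1))
E
```

```text
ptr [ 693.5 -158.4   38. ]
   34 [ 689.3 -163.5] y -105.9 x 700.5
   38 [ 693.5 -160.2] y -102.2 x 704.4
   42 [ 697.8 -157. ] y -98.6 x 708.4
ptr tip [ 695.7 -160.4   35.8]
   34 [ 697.1 -161.6] y -103.4 x 708.1
   38 [ 701.3 -158.4] y -99.8 x 712.0
   42 [ 705.5 -155.1] y -96.2 x 715.9
mark [ 711.6 -173.5   34.1]
   34 [ 711.7 -173.5] y -113.9 x 723.6
   38 [ 715.8 -170.1] y -110.3 x 727.4
   42 [ 719.9 -166.8] y -106.6 x 731.3
strip R [ 705.9 -139.8   30.8]
   34 [ 707.5 -139.8] y -80.8 x 716.7
   38 [ 711.7 -136.7] y -77.3 x 720.6
   42 [ 715.8 -133.6] y -73.8 x 724.4
strip L [ 701.9 -200.5   30.3]
   34 [ 706.5 -197.8] y -138.6 x 720.4
   38 [ 710.6 -194.4] y -134.9 x 724.3
   42 [ 714.8 -190.9] y -131.1 x 728.1
ptr [713.8  48.4  38.6]
   38 [712.9  47.4] y 106.3 x 706.5
mark [ 708.9 -172.6   35.2]
   38 [ 707.4 -170.8] y -111.7 x 719.1
strip [711.3 -68.   30.6]
   38 [709.6 -66.1] y -7.1 x 712.6
plate [594.4  82.9  47.9]
   38 [597.1  83.6] y 132.7 x 588.2
```

```bash
python3 -m creep '{"delta_pos":[[-0.003,0,0],[-0.003,0,0],[0,0,0],[0,0,0],[0,0,0]],"twist":[[0,0,0],[0,0,0],[0,0,0],[0,0,0],[0,0,0]]}'; python3 go.py 657 -120 75; python3 -m creep '{"delta_pos":[[0.02,0,0],[0.03,0,-0.02],[0.035,0,-0.02],[0.035,0,-0.02],[0.035,0,-0.02],[0.035,-0.01,0],[0.035,-0.02,0],[0.035,-0.02,0],[0.035,-0.02,0],[0.035,-0.02,0],[0.035,-0.02,0],[0,0,0],[0,0,0]],"twist":[[0,0,0],[0,0,0],[0,0,0],[0,0,0],[0,0,0],[0,0,0],[0,0,0],[0,0,0],[0,0,0],[0,0,0],[0,0,0],[0,0,0],[0,0,0]]}'; python3 - <<'E'
from h import *
for n in ['top','scene']:
    im,W=cloud(n); np.savez(n+'8.npz',im=im,W=W)
a=np.load('top8.npz')['im'][125:185,260:365];save(a,'pics/top8.png',7)
E
```

```text
t: 32.27
ee_pos: [657.0, -126.4, 77.0]
orientation: [-2.312, -2.127, -0.0]
ft_force: [-0.0, 3.7, 3.3]
width: 0.6
grasp_force: 2.0
t 32.3 p [ 657.  -126.4   77. ] yawY -4.78 tilt [-1.e-04  2.e-04 -1.e+00] F [-0.   3.7  3.3] w 0.6 g 2.0
world d [ 0.   6.4 -2. ] tool d [ 6.3 -0.5  2. ]
t: 33.35
ee_pos: [577.0, 247.7, 156.8]
orientation: [2.308, 2.131, -0.001]
ft_force: [-0.3, -0.5, -0.4]
width: 0.6
grasp_force: 0.0
```

View pics/top8.png

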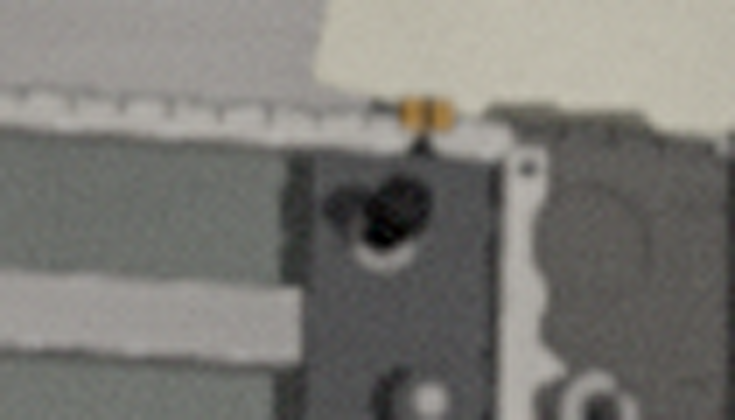

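```bash
python3 - <<'E'
from h import *
g=lambda c:((c[0]+.5)/7-.5+260,(c[1]+.5)/7-.5+125)
for n,c,z in [('ptr',(421,143),38.5),('mark',(430,113),35)]:
    p=ray('top',*g(c),z)[:2];print(n,p.round(1),'y',round(p@YD,1),'x',round(p@[YD[1],-YD[0]],1))
im=np.load('top8.npz')['im'].astype(int)
print(im[135:147,316:326].sum(2)//3)
p=np.load('top8.npz')['im'][125:185,260:365]
E
python3 go.py 660 60 150
```

```text
ptr [ 695.8 -167.8] y -109.6 x 707.3
mark [ 709.4 -172.7] y -113.4 x 721.3
[[179 178 181 180 177 176 178 178 181 180]
 [181 181 178 179 179 180 180 178 182 179]
 [182 179 177 177 177 177 178 178 179 183]
 [167 162 158 162 154 153 162 168 173 179]
 [136 122 128 128 113 106 130 139 155 176]
 [ 94  88 111 108  90  84 110 118 138 161]
 [107  89 108 109  88  77 108 115 127 139]
 [141 115 122 118  94  80 111 118 124 139]
 [156 141 138 118  96 101 122 127 138 159]
 [168 157 145 105  76 110 146 151 159 165]
 [171 158 125  67  51  97 147 163 166 167]
 [140 127  85  44  41  72 114 141 150 154]]
t 33.5 p [578.1 245.6 156.8] yawY -4.76 tilt [ 2.e-04 -9.e-04 -1.e+00] F [ 0.2 -0.8  0.8] w 0.9 g 0.0
world d [  81.9 -185.6   -6.8] tool d [-178.1   97.     6.9]
```

```bash
python3 -m creep '{"delta_pos":[[-0.0342,0.011,0],[-0.0342,0.011,0],[-0.0342,0.011,0],[-0.0342,0.011,0],[-0.0342,0.011,0],[-0.0342,0.011,0],[-0.0342,0.011,0],[-0.0342,0.011,0],[-0.0342,0.011,0],[-0.0342,0.011,0],[0,0,0],[0,0,0],[0,0,0],[0,0,0]],"twist":[[0,0,0],[0,0,0],[0,0,0],[0,0,0],[0,0,0],[0,0,0],[0,0,0],[0,0,0],[0,0,0],[0,0,0],[0,0,0],[0,0,0],[0,0,0],[0,0,0]]}' >/dev/null; python3 go.py 658.8 -104.5 77
```

```text
t 34.6 p [ 658.3 -103.4  156.7] yawY -4.79 tilt [-8.e-04  2.e-04 -1.e+00] F [-1.2  0.9  0.2] w 0.4 g 0.0
world d [  0.5  -1.1 -79.7] tool d [-1.1  0.6 79.7]
```

```bash
python3 -m creep '{"delta_pos":[[0,0,0.03],[0,0,0.03],[0,0,0.02],[0,0,0],[-0.005,0,0],[-0.005,0,0],[-0.005,0,0],[-0.004,0,0],[-0.002,0,0],[0,0,0],[0,0,0],[0,0,0],[0,0,0]],"twist":[[0,0,0],[0,0,0],[0,0,0],[0,0,0],[0,0,0],[0,0,0],[0,0,0],[0,0,0],[0,0,0],[0,0,0],[0,0,0],[0,0,0],[0,0,0]]}'; python3 go.py 656.7 -130 77
```

```text
t: 35.7
ee_pos: [657.2, -124.5, 77.1]
orientation: [-2.312, -2.127, -0.0]
ft_force: [-0.5, -0.1, -0.1]
width: 0.4
grasp_force: 0.0
t 35.7 p [ 657.2 -124.5   77.1] yawY -4.78 tilt [ 0.  0. -1.] F [-0.5 -0.1 -0.1] w 0.4 g 0.0
world d [-0.5 -5.5 -0.1] tool d [-5.5 -0.   0.1]
```

```bash
python3 -m creep '{"delta_pos":[[-0.002,0,0],[-0.002,0,0],[-0.002,0,0],[0,0,0],[0,0,0],[0,0,0]],"twist":[[0,0,0],[0,0,0],[0,0,0],[0,0,0],[0,0,0],[0,0,0]]}'; python3 go.py 656.7 -130 77
```

```text
t: 36.2
ee_pos: [656.7, -129.9, 76.9]
orientation: [-2.312, -2.126, -0.001]
ft_force: [0.1, 4.6, 0.4]
width: 0.4
grasp_force: 2.6
t 36.2 p [ 656.7 -129.9   76.9] yawY -4.79 tilt [-1.e-04  8.e-04 -1.e+00] F [0.1 4.6 0.4] w 0.4 g 2.6
world d [ 0.  -0.1  0.1] tool d [-0.1  0.  -0.1]
```

```bash
python3 -m creep '{"delta_pos":[[0.02,0,0],[0.03,0,-0.02],[0.035,0,-0.02],[0.035,0,-0.02],[0.035,0,-0.02],[0.035,-0.01,0],[0.035,-0.02,0],[0.035,-0.02,0],[0.035,-0.02,0],[0.035,-0.02,0],[0.035,-0.02,0],[0,0,0],[0,0,0]],"twist":[[0,0,0],[0,0,0],[0,0,0],[0,0,0],[0,0,0],[0,0,0],[0,0,0],[0,0,0],[0,0,0],[0,0,0],[0,0,0],[0,0,0],[0,0,0]]}'>/dev/null; python3 - <<'E'
from h import *
for n in ['top','scene']:
    im,W=cloud(n); np.savez(n+'9.npz',im=im,W=W)
    m=((W[...,2]>75)&(W[...,2]<125)&(W[...,0]>480)&(W[...,0]<700)&(W[...,1]<0)&(W[...,1]>-210)).astype(np.uint8)
    c,l,s,ce=cv2.connectedComponentsWithStats(m)
    for i in range(1,c):
        if s[i,4]>8:
            q=W[l==i];t=q[q[:,2]>np.percentile(q[:,2],95)-6];print(n,'tall',s[i],t.mean(0).round(1),len(t))
    m=(W[...,2]>160)&(W[...,2]<180)&(W[...,0]>380)&(W[...,0]<540)&(W[...,1]<-150)&(W[...,1]>-330)
    print('spray',m.sum(),W[m].mean(0))
im=np.load('top9.npz')['im'].astype(int);print(im[138:147,316:326].sum(2)//3)
E
python3 go.py 540 -100 156
```

```text
top tall [313 150  10  10  79] [ 652.6 -151.1  109.3] 43
top tall [321 180   4   4  12] [ 582.3 -163.    76.8] 12
top tall [307 200   8   8  47] [ 522.8 -127.   102. ] 31
spray 346 [ 404.62334235 -303.04560376  169.10840197]
scene tall [205 169   6  11  60] [ 523.5 -125.9  102.1] 19
scene tall [185 185   4   3   9] [ 585.2 -161.8   77.2] 9
scene tall [172 188   9  15 109] [ 656.9 -149.8  108.5] 37
spray 127 [ 410.4462824  -300.90760093  168.18105648]
[[170 161 161 154 157 155 164 166 175 181]
 [133 121 126 129 118 109 127 139 156 172]
 [ 92  94 111 110  94  83 111 117 138 163]
 [108  96 107 107  82  80 107 120 125 145]
 [141 115 119 116  94  81 108 117 126 141]
 [159 140 141 137 100  76 104 122 140 156]
 [167 158 154 140 100  66  99 143 159 168]
 [165 158 141 118  68  44  87 143 162 171]
 [138 128  99  70  47  38  61 106 139 152]]
t 37.4 p [577.9 241.7 157. ] yawY -4.76 tilt [ 4.e-04 -6.e-04 -1.e+00] F [-0.2 -0.2  0.5] w 0.2 g 0.0
world d [ -37.9 -341.7   -1. ] tool d [-343.7   -9.4    1.2]
```

```bash
python3 -m creep '{"delta_pos":[[0,0,0],[0,0,0],[0,0,0],[0,0,0],[0,0,0],[0,0,0],[0,0,0]],"twist":[[0,0,-6.35],[0,0,-6.35],[0,0,-6.35],[0,0,-6.35],[0,0,0],[0,0,0],[0,0,0]]}' 0.45 >/dev/null; python3 go.py 523.2 -126.4 156
```

```text
t 38.0 p [578.  241.2 156.9] yawY 20.35 tilt [ 1.e-04 -2.e-04 -1.e+00] F [-0.7  0.3  0.2] w 39.1 g 0.0
world d [ -54.8 -367.6   -0.9] tool d [-325.6 -179.2    1. ]
```

```bash
python3 -m creep '{"delta_pos":[[-0.0296,-0.0163,0],[-0.0296,-0.0163,0],[-0.0296,-0.0163,0],[-0.0296,-0.0163,0],[-0.0296,-0.0163,0],[-0.0296,-0.0163,0],[-0.0296,-0.0163,0],[-0.0296,-0.0163,0],[-0.0296,-0.0163,0],[-0.0296,-0.0163,0],[-0.0296,-0.0163,0],[0,0,0],[0,0,0],[0,0,0],[0,0,0]],"twist":[[0,0,0],[0,0,0],[0,0,0],[0,0,0],[0,0,0],[0,0,0],[0,0,0],[0,0,0],[0,0,0],[0,0,0],[0,0,0],[0,0,0],[0,0,0],[0,0,0],[0,0,0]]}' >/dev/null; python3 go.py 523.2 -126.4 77
```

```text
t 39.2 p [ 524.4 -124.7  157. ] yawY 20.61 tilt [-1.e-04  2.e-04 -1.e+00] F [ 0.  -0.2 -0.1] w 39.5 g 0.0
world d [ -1.2  -1.7 -80. ] tool d [-1.1 -1.7 80. ]
```

```bash
python3 -m creep '{"delta_pos":[[-0.001,-0.0015,0.03],[0,0,0.03],[0,0,0.02],[0,0,0],[0,0,0],[0,0,0],[0,0.005,0],[0,0.005,0],[0,0,0]],"twist":[[0,0,0],[0,0,0],[0,0,0],[0,0,0],[0,0,0],[0,0,0],[0,0,0],[0,0,0],[0,0,0]]}'; python3 -m creep '{"delta_pos":[[0.0034,0.0057,0],[0.0034,0.0057,0],[0.0034,0.0057,0],[0.0016,0.0063,0],[0.0016,0.0063,0],[0.0016,0.0063,0],[-0.0002,0.0065,0],[-0.0002,0.0065,0],[-0.0002,0.0065,0],[-0.0018,0.0058,0],[0,0,0],[0,0,0]],"twist":[[0,0,0],[0,0,0],[0,0,0],[0,0,0],[0,0,0],[0,0,0],[0,0,0],[0,0,0],[0,0,0],[0,0,0],[0,0,0],[0,0,0]]}';python3 -m creep '{"delta_pos":[[-0.0018,0.0058,0],[0,0,0],[0,0,0]],"twist":[[0,0,0],[0,0,0],[0,0,0]]}'
```

```text
t: 39.97
ee_pos: [533.4, -123.1, 78.1]
orientation: [1.787, 2.583, 0.0]
ft_force: [-1.6, -0.0, 1.6]
width: 39.3
grasp_force: 0.5
t: 40.97
ee_pos: [587.1, -90.4, 77.4]
orientation: [1.786, 2.581, 0.002]
ft_force: [0.3, -0.7, -0.6]
width: 39.6
grasp_force: 0.0
t: 41.22
ee_pos: [592.5, -90.0, 77.2]
orientation: [1.787, 2.582, 0.001]
ft_force: [-0.1, -0.4, -0.2]
width: 39.5
grasp_force: 0.0
```

```bash
for i in 1; do python3 -m creep '{"delta_pos":[[-0.001,0.003,0],[0,0,0],[0,0,0]],"twist":[[0,0,0],[0,0,0],[0,0,0]]}'; done; python3 - <<'E'
from h import *
for n in ['scene']:
    im,W=cloud(n)
    m=((W[...,2]>85)&(W[...,2]<106)&(W[...,0]>500)&(W[...,0]<630)&(W[...,1]<-60)&(W[...,1]>-120)&(im.max(-1)<70)).astype(np.uint8)
    print(m.sum(),np.median(W[m>0],0)); save(im[150:230,160:280],'pics/scene10.png',6)
E
```

```text
t: 41.47
ee_pos: [595.0, -89.8, 77.1]
orientation: [1.788, 2.583, 0.0]
ft_force: [0.1, 0.1, 0.0]
width: 39.5
grasp_force: 0.5
25 [620.15277817 -81.8867223   97.7218131 ]
```

View pics/scene10.png

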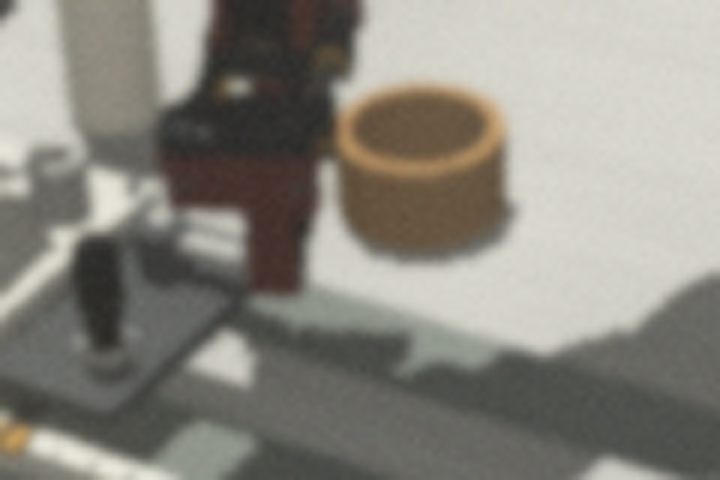

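The lever bar at (210,240) runs along the rail, with the knob hidden between the fingers at (270,250). I'll keep tightening until it meets the stop.

```bash
for i in 1; do python3 -m creep '{"delta_pos":[[-0.0007,0.002,0],[0,0,0],[0,0,0]],"twist":[[0,0,0],[0,0,0],[0,0,0]]}';  python3 -m creep '{"delta_pos":[[-0.0007,0.0015,0],[0,0,0],[0,0,0]],"twist":[[0,0,0],[0,0,0],[0,0,0]]}'; python3 -m creep '{"delta_pos":[[-0.0007,0.0015,0],[0,0,0],[0,0,0]],"twist":[[0,0,0],[0,0,0],[0,0,0]]}'; done
```

```text
t: 41.77
ee_pos: [596.9, -89.6, 77.0]
orientation: [1.788, 2.583, -0.0]
ft_force: [-2.6, -0.5, 2.1]
width: 39.4
grasp_force: 1.0
t: 42.02
ee_pos: [598.6, -89.7, 76.9]
orientation: [-1.788, -2.583, -0.0]
ft_force: [-1.9, 0.8, 1.9]
width: 39.5
grasp_force: 1.0
t: 42.27
ee_pos: [600.3, -89.8, 76.9]
orientation: [-1.788, -2.583, -0.0]
ft_force: [-2.0, 0.9, 1.0]
width: 39.4
grasp_force: 0.8
```

```bash
for i in 1; do python3 -m creep '{"delta_pos":[[-0.0007,0.0015,0],[0,0,0],[0,0,0]],"twist":[[0,0,0],[0,0,0],[0,0,0]]}';  python3 -m creep '{"delta_pos":[[-0.0007,0.0015,0],[0,0,0],[0,0,0]],"twist":[[0,0,0],[0,0,0],[0,0,0]]}';  python3 -m creep '{"delta_pos":[[0,-0.008,0],[0,0,-0.03],[0,0,-0.04],[0,0,-0.035],[0.04,0,0],[0.04,0,0],[0.04,0,0],[0.04,0,0],[0.04,0,0],[0.04,0,0],[0.04,0,0],[0,0,0],[0,0,0]],"twist":[[0,0,0],[0,0,0],[0,0,0],[0,0,0],[0,0,0],[0,0,0],[0,0,0],[0,0,0],[0,0,0],[0,0,0],[0,0,0],[0,0,0],[0,0,0]]}'; done;python3 - <<'E'
from h import *
for n in ['top','scene']:
    im,W=cloud(n); np.savez(n+'11.npz',im=im,W=W)
    m=((W[...,2]>75)&(W[...,2]<125)&(W[...,0]>480)&(W[...,0]<700)&(W[...,1]<0)&(W[...,1]>-210)).astype(np.uint8)
    c,l,s,ce=cv2.connectedComponentsWithStats(m)
    for i in range(1,c):
        if s[i,4]>8:
            q=W[l==i];t=q[q[:,2]>np.percentile(q[:,2],95)-6];print(n,'tall',s[i],t.mean(0).round(1),len(t))
im=np.load('top11.npz')['im'];print(im[138:147,316:326].astype(int).sum(2)//3)
save(im[125:235,255:385],'pics/top11.png',5)
E
```

```text
t: 42.52
ee_pos: [600.5, -89.8, 76.7]
orientation: [-1.787, -2.581, 0.002]
ft_force: [-6.0, 0.7, 3.4]
width: 39.9
grasp_force: 2.8
t: 42.77
ee_pos: [600.6, -89.9, 76.6]
orientation: [-1.785, -2.579, 0.005]
ft_force: [-10.8, 1.4, 7.5]
width: 39.9
grasp_force: 4.9
t: 43.85
ee_pos: [497.4, 171.0, 182.4]
orientation: [1.782, 2.586, 0.002]
ft_force: [1.3, -0.4, -0.2]
width: 39.5
grasp_force: 0.0
top tall [313 150  10  10  79] [ 653.  -150.8  109. ] 43
top tall [294 174   7   9  47] [590.6 -93.1 101.9] 34
top tall [321 180   4   5  11] [ 583.2 -163.9   76.4] 11
scene tall [204 183   7  12  70] [591.8 -92.1 102.2] 26
scene tall [172 188   9  15 112] [ 656.1 -150.6  108.4] 34
[[170 160 160 160 157 154 161 162 173 177]
 [132 125 128 127 118 110 129 138 153 172]
 [ 89  92 106 108  87  81 105 118 138 162]
 [107  95 113 108  84  81 110 116 122 144]
 [140 112 117 118  88  83 107 118 127 142]
 [156 138 141 132 100  77 100 124 137 160]
 [166 158 154 142  94  60  97 141 159 167]
 [168 160 141 117  72  40  83 137 164 168]
 [137 128  94  74  44  40  59 103 138 153]]
```

View pics/top11.png

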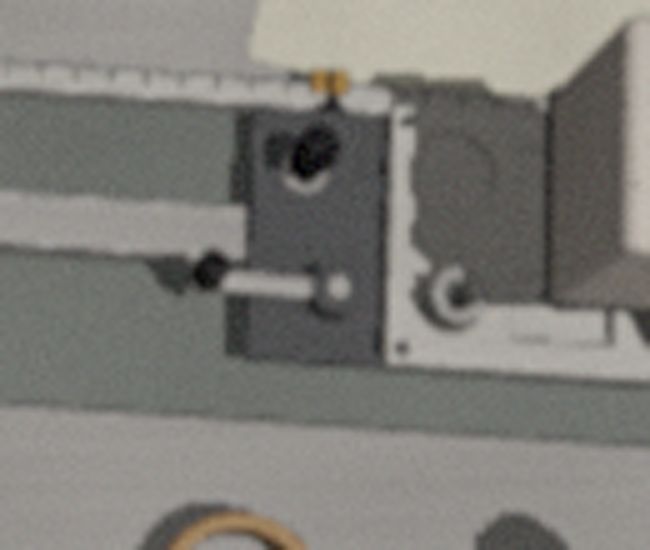

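The lever at (210-330,280) lies along the rail against its stop, and the pointer (331,100) stands on the tab line (330,82). Last check is the height of the parts under the head.

```bash
python3 - <<'E'
from h import *
for n in ['top','scene']:
    W=np.load(n+'11.npz')['W']
    for x,y in [(566,-347),(638,-353),(575,-224)]:
        m=(W[...,2]>80)&(W[...,2]<100)&(abs(W[...,0]-x)<30)&(abs(W[...,1]-y)<30)
        q=W[m]; print(n,m.sum(),np.round([np.median(q[:,2]),*q.mean(0)[:2]],1) if len(q) else '')
W=np.load('top11.npz')['W']
for x,y in [(404.6,-303)]: m=(abs(W[...,2]-169)<9)&(abs(W[...,0]-x)<40)&(abs(W[...,1]-y)<40);print(W[m].mean(0))
E
```

```text
top 85 [  88.7  557.1 -351. ]
top 0 
top 78 [  88.8  575.2 -224.4]
scene 53 [  87.   582.3 -342.3]
scene 76 [  87.9  639.8 -352.6]
scene 78 [  88.3  576.2 -223.8]
[ 404.71710177 -302.98297165  168.89507297]
```

All the parts are still home and the cans have not moved, so I'm handing in.

```bash
python3 -c "
from workcell import close_job
print(close_job())"
```

```text
the job is handed in; nothing more can be done
None
```

I handed the job in at about 44 s of the 208 s. The three bushes present (one large, two small) are home in their pockets, the pointer is on the mark to within about 1 mm, and the lever is clamped against its stop; no verdict came back.

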